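Pin the swing-out tasting tray to its counter hinge

ROBOT

A 7-joint arm with a two-finger parallel gripper is mounted at the origin on a cart in front of the work surface, level with it; the furniture and walls round the work are solid. World frame = base frame: x ahead of the robot, y to its left, z up, the work surface at z = 0. Lengths are in mm, angles in rad, forces in N, time in s.
With the tool pointing down it reaches from about 400 to 900 mm from the base axis. Payload 5.6 kg.
Tool frame: the origin (TCP) lies on the centre line of the jaws, within the pads' length; the fingertips stand 17 mm ahead of it and the grasp point (between the pads) lies 2 mm behind it (bot.nose_length is the distance from the TCP to the fingertips, in mm); z points along the fingers, y is the line along which they close (so a half turn about z gives the same grasp; the last joint's range is limited). The gripper opens to 92 mm and grips with 3 to 60 N. Pads are 20 mm wide; open, the fingers measure 128 mm over their backs; the gripper's body (75 mm by 189 mm) begins 69 mm behind the grasp point.
Start: joints at [-1.157, 0.468, -0.012, 1.603, 0.006, 1.071, -0.056], TCP at [286.742, 583.343, 191.592] pointing down, gripper open.
Joint ranges: [-2.53, 2.53], [-0.31, 2.02], [-1.57, 1.55], [0.28, 2.44], [-1.29, 4.43], [0.15, 1.84], [-2.92, 2.92]. Speed limits (rad/s): [2.57, 2.57, 3.14, 3.14, 3.14, 3.14, 3.14].

INTERFACE

Orientations are given as [roll, pitch, yaw] about the fixed x, y, z axes, in that order (R = Rz(yaw) Ry(pitch) Rx(roll)).
In Python, from station import bot gives the robot as it stands. The module is installed in compiled form; this text tells all that it offers.
- The arm moves only by the tool jog_arm, never from a script. Its argument "increments" is a list of rows, each a list of 3 entries, a list of its own where there are three numbers: the shift along the tool's x, y, z in m, then the turn about the tool's z in rad, then the finger opening in m, from 0 to 0.0919. In form: [[[tx, ty, tz], spin, grip], ...]. A call has 1 to 20 rows; each row is the pose to reach, as a shift and turn from the pose commanded when the call began, along the tool's axes at that moment; what a row does not reach only later rows make up. A row lasts 1/10 s, in which the tool goes at most 50 mm and 8.59 degrees, less where a joint would pass 70% of its speed; a pose out of reach is approached as far as the arm can. A call with a gripper value outside its range is refused whole. The fingers move at their own pace and stop on an object; the grip force is fixed at half the most. Time passes only in rows, so rows that repeat a pose let the fingers close. It gives the time, the measured TCP pose, the force, the opening and the grip force at its end, in the units of the state.
- bot.get_obs(): the state, without advancing time (a new reading comes with each control period).
- bot.get_image(name): name is "side" or "top" or "wrist"; returns a dict with "image" (420x560x3 uint8, red, green, blue), "fov_y" (degrees; the focal length in pixels is half the picture's height over the tangent of half this angle, whatever the lens; pixels are square), "cx", "cy" (the principal point, pixels), "k1" (the pictures are not rectified: a ray, as slopes to the right and down, at radius r is drawn at 1 + k1 r^2 times it, then the intrinsics apply), "origin" and "rotation" of the camera in the world. Camera axes: x right, y up, looking along -z (the intrinsics and any distortion apply to the point x, -y, -z); pixel columns grow to the right and rows downward; lengths in mm; the calibration is good to about 2 mm. A picture is of the moment at which its call begins. There is no depth.
- bot.job_done(): hands the job in; it is judged then, once.
The state is a dict: "clock": time; "q": joint angles; "joint_velocities": joint speeds; "joint_torque": joint torques, N m; "tool_pos": TCP position; "ee_rot": TCP orientation; "wrist_force": force on the tool from outside, world axes, zero at the start; "moment": the same for the moment, N m; "gripper_width": opening from 0.0 (shut) to 1.0 (fully open); "gripper_force": force on a finger pad.
Only numpy, scipy, OpenCV 4.12 (cv2) and the standard library are available. Lean on these libraries where they do the work, as an engineer would, in place of code of your own. Each camera call takes 0.05 s, during which the arm holds its last target. There are 200 camera calls.

TASK

Mount the swing-out tasting tray on the steel hinge bracket fixed to the counter: slide the eye of its arm straight into the mouth of the bracket so that the holes line up, then take the hinge pin out of its wooden rest and thread it down through both knuckles and the eye until its collar sits on the upper knuckle. Then swing the tray on its pin until the arm rests against the stop post, leave it there, and do not disturb the other things on the counter.

Things in the scene. Friction and masses are not known exactly. Their poses are not given: they have to be found in the camera images.
- bracket: Steel hinge bracket fixed to the counter, 66 mm high. Origin: on the vertical hinge axis at counter level; z up, +x straight out of its open mouth. Two round knuckles, 40 mm outer diameter, one above the other with a 28 mm gap between, each with a vertical 17 mm hole on the axis. An upright back plate (x -46 to -30 mm, 36 mm wide) joins them behind.
- bracket_hole (a point): Centre of the hole at the top face of the upper knuckle, 66 mm above the counter. The upper knuckle is 14 mm thick (z 52 to 66 mm).
- gap_mid (a point): On the hinge axis, midway in the gap between the knuckles, 38 mm above the counter. Below it the lower knuckle spans z 4 to 24 mm; its hole is closed below by a base plate whose top is at z 4 mm.
- stop_face (a point): Point on the stop post where the arm's side meets it, 38 mm up. The post is a 12 mm steel rod, 50 mm high, its axis at bracket x +8, y +44 mm. It stops the tray when turned 60 degrees counter-clockwise (from above) from pointing straight out of the mouth.
- tray: Loose swing tray, 0.28 to 0.56 kg: open wooden tray (x 75 to 165, y -40 to 40, z 0 to 50 mm, walls 8 mm) with a steel arm ending in an eye. It stands and is slid along the counter on its flat wooden bottom. Origin: on the axis of the eye's hole, at counter level; z up, +x along the arm from eye to tray.
- tray_eye (a point): Centre of the eye's vertical hole, 38 mm above the underside. The eye is a ring, 36 mm outer diameter, 17 mm hole, z 26 to 50 mm. With the tray flat on the counter it passes between the knuckles with 2 mm to spare above and below.
- bar_grip (a point): Best place to grip the arm from above: middle of its top face, 45 mm from the eye's axis, 50 mm up. The arm is a straight bar 18 mm wide, z 26 to 50 mm, free from x 18 to 75 mm.
- tray_mid (a point): Middle of the wooden tray at rim height (tray x 120, y 0, z 50 mm).
- bar_side (a point): Point on the arm's side face (tray x 42, y +9, z 38 mm) that meets the stop post; it coincides with stop_face when the tray is pinned and against the stop.
- pin: Loose steel hinge pin, 98 mm long, about 90 g, upright in the rest. Origin: centre of its lower tip; z up its axis. Shank 14 mm diameter, z 0 to 60 mm, the lowest 10 mm tapered to 6 mm diameter; collar 26 mm diameter, z 60 to 64 mm; neck 20 mm diameter; round grip head 26 mm diameter, z 70 to 98 mm.
- pin_collar (a point): Centre of the collar's underside, 60 mm above the tip; fully home it lies at bracket_hole.
- pin_rest: Wooden block 64 x 64 x 64 mm fixed to the counter with a vertical 17 mm hole through its middle, in which the pin stands, its collar on the block's top. Origin: centre of the underside.
- nib_jar: Glass jar with a cork lid, 65 mm across, 110 mm high; bystander, loose. Origin: centre of the underside.
- scoop: Steel sweet scoop with a turned handle, 42 x 138 x 21 mm; bystander, loose. Origin: centre of the underside, length along its y.
- service_bell: Counter bell, 80 mm across, 60 mm high; bystander, loose. Origin: centre of the underside.
- choc_cup_a: Fluted chocolate cup, 37 mm across, 28 mm high, standing by itself; bystander, loose. Origin: centre of the underside.
- counter_brush: Crumb brush with a beech back, 26 x 131 x 30 mm; bystander, loose. Origin: centre of the underside, length along its y.
- swing_bottle: Swing-top bottle of milk, 66 mm across, 182 mm high; bystander, loose. Origin: centre of the underside.

How it is judged (in metres and radians):
On the way, in this order (a step that is already met when the one before it is completed fails the run):
1. the eye of the tray's arm is between the two knuckles, its hole within 6 mm of the hinge axis (horizontal distance between tray_eye and bracket below 0.006 m and height (world z) of tray_eye between 0.034 and 0.042 m), for 0.2 s.
2. the pin is upright through both knuckles and the eye, its collar within 2.5 mm of the upper knuckle (all of step 1 and distance between pin_collar and bracket_hole below 0.0035 m and z of pin_collar in the frame of bracket_hole below 0.0025 m and angle between pin's own z axis and vertical below 0.1 rad), for 0.2 s.
At the end, for the whole second after the job is handed in: Tray flat, its eye between the knuckles, hole within 6 mm of the hinge axis; pin upright (0.1 rad) through both knuckles and eye, collar within 3.5 mm of bracket_hole and at most 2.5 mm above the upper knuckle; bar_side within 8 mm of stop_face; tray and pin at rest (all of step 2 and distance between bar_side and stop_face below 0.008 m and linear speed of each of tray, pin below 0.02 m/s); the robot touches nothing.
It fails at once if a bystander is moved more than 25 mm (distance of any of nib_jar, scoop, service_bell, choc_cup_a, counter_brush, swing_bottle from where it was at the start of the episode above 0.025 m).
It also fails if it takes over 72 s, if anything falls off the work surface, if the arm or the gripper's body presses on something with over 40 N, if the wrist force passes 120 N, or if a joint passes its speed limit or range.

## Working session

There is one attempt and no reset: what is moved stays moved. The work goes in short steps, Python scripts to look and compute and a tool call to move; the robot and the scene stay as the last step left them, time stands still between calls to the robot, and variables do not carry over. Pictures are saved under pics/ and viewed, at most 10 in all, crops included, and the job is handed in when it is done.

Besides the shell and the picture viewer there is one more tool, called after "Call:" as name([rows], argument=value, ...), one row to a line, values as JSON. jog_arm: Moves the arm, as the interface text tells. Its arguments: {"type":"object","properties":{"increments":{"type":"array","items":{"type":"array"}}},"required":["increments"]}

```bash
mkdir -p pics; cat > h.py <<'E'
import numpy as np, cv2, pickle
from station import bot
def snap(cam,name):
    d=bot.get_image(cam); pickle.dump(d,open(f'pics/{name}.pkl','wb'))
    cv2.imwrite(f'pics/{name}.png',d['image'][:,:,::-1]); return d
def load(n): return pickle.load(open(f'pics/{n}.pkl','rb'))
def K(d):
    f=210/np.tan(np.radians(d['fov_y'])/2)
    return np.array([[f,0,d['cx']],[0,f,d['cy']],[0,0,1.]]),np.array([d['k1'],0,0,0.])
def ray(d,uv):
    k,D=K(d); p=cv2.undistortPoints(np.array([[uv]],float),k,D)[0,0]
    v=np.array(d['rotation'])@np.array([p[0],-p[1],-1]); return np.array(d['origin'],float),v/np.linalg.norm(v)
def onz(d,uv,z):
    o,v=ray(d,uv); return o+v*(z-o[2])/v[2]
def proj(d,P):
    k,D=K(d); R=np.array(d['rotation']); c=(np.atleast_2d(P)-np.array(d['origin']))@R*[1,-1,-1]
    return cv2.projectPoints(c,np.zeros(3),np.zeros(3),k,D)[0][:,0]
def tri(obs):
    A=0;b=0
    for d,uv in obs:
        o,v=ray(d,uv);M=np.eye(3)-np.outer(v,v);A=A+M;b=b+M@o
    X=np.linalg.solve(A,b); return X,[np.linalg.norm((np.eye(3)-np.outer(v,v))@(X-o)) for o,v in (ray(d,u) for d,u in obs)]
E
python3 - <<'E'
from h import *
print(bot.get_obs())
for c in ['side','top']:
    d=snap(c,c+'0'); print(c,d['origin'],d['fov_y'],d['k1'],d['rotation'],d['cx'],d['cy'])
d=snap('wrist','w0');print(d['origin'],d['rotation'])
E
```

```text
{'clock': 0.0, 'q': array([-1.15702199,  0.46835982, -0.01159169,  1.60361543,  0.00603342,
        1.07138787, -0.05632463]), 'joint_velocities': array([ 0.00062242,  0.00170475,  0.00128965, -0.00153057, -0.00079876,
       -0.00186724,  0.00220042]), 'joint_torque': array([-2.17063775e-04, -5.20573497e+01, -1.25987173e-02, -2.43747050e+01,
       -5.66404976e-02,  1.73768029e-02,  1.80681568e-04]), 'tool_pos': array([286.49545222, 582.76938643, 190.65503924]), 'ee_rot': array([-3.13986281e+00,  1.56470369e-04,  2.68473590e+00]), 'wrist_force': array([-0.19091179, -1.0758962 ,  0.10376739]), 'moment': array([0.0004519 , 0.02563019, 0.01474399]), 'gripper_force': 0.0, 'gripper_width': 0.9995841522739417}
side [ 517.96800086 -894.24751591 1006.46413656] 48.58999490932152 -0.07490231717864819 [0.82114137 0.01246689 0.00135301] 288.905434474862 210.9776454237
top [ 341.81883909  113.5271417  1266.36393585] 55.61947361674672 -0.05372736620251563 [ 1.62265855e-01  1.79452097e-04 -1.55546605e+00] 277.5153161595852 212.6099909684623
[214.74834198 618.17396639 383.24713975] [-0.2849643   0.00220284  1.11402066]
```

```bash
cat >> h.py <<'E'
from scipy.spatial.transform import Rotation as Ro
_snap,_load=snap,load
def fix(d):
    if np.size(d['rotation'])==3: d['rotation']=Ro.from_euler('xyz',d['rotation']).as_matrix()
    return d
def snap(c,n): return fix(_snap(c,n))
def load(n): return fix(_load(n))
def crop(n,x0,y0,x1,y1,s): 
    im=cv2.imread(f'pics/{n}.png')[y0:y1,x0:x1]; return cv2.resize(im,None,fx=s,fy=s,interpolation=cv2.INTER_CUBIC)
E
```

```text
(no output)
```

View pics/top0.png

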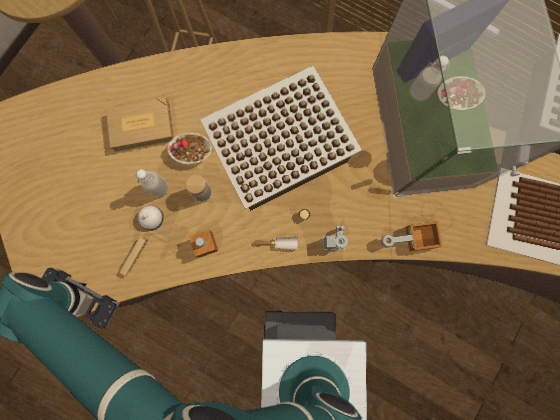

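View pics/side0.png

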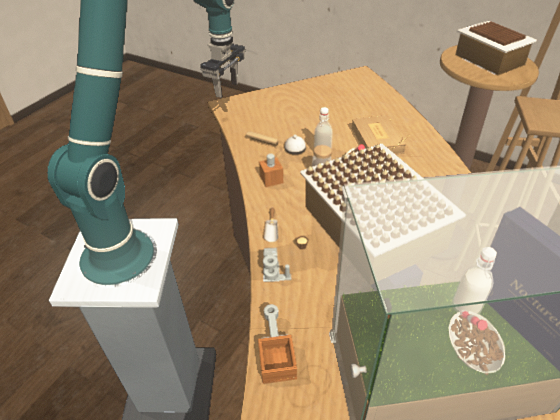

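```bash
python3 - <<'E'
from h import *
a=crop('top0',320,205,450,265,6); b=crop('side0',240,240,310,390,4)
c=np.zeros((600,800,3),np.uint8); c[:360,:780]=a; cv2.imwrite('pics/c1.png',c[:360])
c[:]=0; c[:600,:280]=b; e=crop('side0',250,140,300,200,5); c[:300,300:550]=e; e=crop('top0',180,225,230,265,5); c[320:520,300:550]=e
cv2.imwrite('pics/c2.png',c[:,:560])
t=load('top0')
for n,uv,z in [('pin',(201,242),98),('rest',(203,243),64),('br',(337,241),66),('eye',(388,240),50),('tray',(426,236),50),('cup',(304,214),28),('case',(392,194),0)]: print(n,onz(t,uv,z).round())
E
```

```text
pin [442. 341.  98.]
rest [442. 341.  64.]
br [454. -64.  66.]
eye [ 461. -224.   50.]
tray [ 475. -343.   50.]
cup [541.  33.  28.]
case [ 616. -256.    0.]
```

View pics/c1.png

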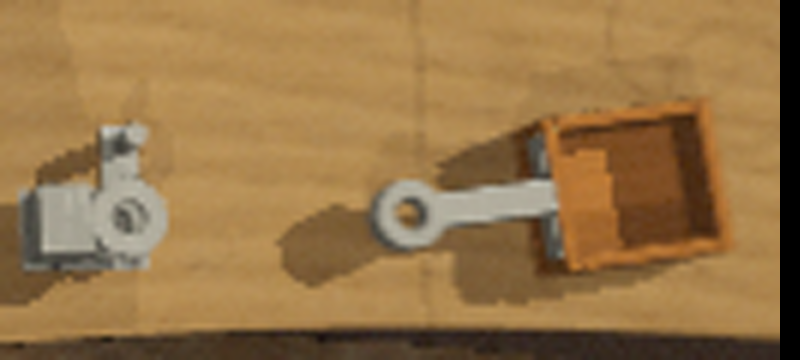

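View pics/c2.png

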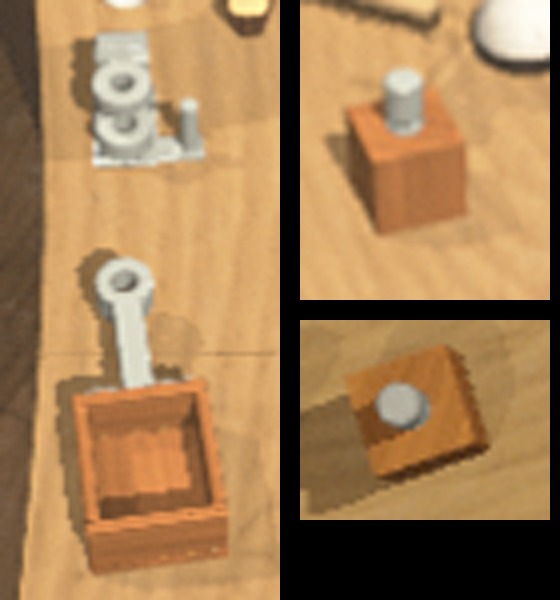

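```bash
cat > fit.py <<'E'
from h import *
from scipy.optimize import least_squares
def px(p,x0,y0,s): return ((p[0]+.5)/s-.5+x0,(p[1]+.5)/s-.5+y0)
def T(p): return px(p,320,205,6)
def S(p): return px(p,240,240,4)
def fit(obs,x0):
    # obs: (cam, uv, local xyz)
    def tf(x,L): c,s=np.cos(x[2]),np.sin(x[2]); return [x[0]+c*L[0]-s*L[1],x[1]+s*L[0]+c*L[1],L[2]]
    f=lambda x: np.concatenate([proj(d,tf(x,L))[0]-uv for d,uv,L in obs])
    r=least_squares(f,x0,x_scale=[1,1,.01],loss='soft_l1'); return r.x,f(r.x).reshape(-1,2).round(1)
E
python3 - <<'E'
from fit import *
t,s=load('top0'),load('side0')
print('brhole',tri([(t,T((130,217))),(s,S((122,84)))]))
print('eye',tri([(t,T((410,213))),(s,S((124,281)))]))
e=lambda p:px((p[0]-300,p[1]),250,140,5); et=lambda p:px((p[0]-300,p[1]-320),180,225,5)
print('pintop',tri([(t,et((402,404))),(s,e((404,77)))]))
TR=[(t,T((545,118)),(75,40,50)),(t,T((712,100)),(165,40,50)),(t,T((732,247)),(165,-40,50)),(t,T((570,270)),(75,-40,50)),(t,T((410,213)),(0,0,50)),
 (s,S((124,281)),(0,0,50)),(s,S((203,382)),(75,40,50)),(s,S((77,395)),(75,-40,50)),(s,S((90,522)),(165,-40,50)),(s,S((223,510)),(165,40,50))]
print('tray',fit(TR,[461,-224,-1.45]))
B=[(t,T((130,217)),(0,0,66)),(t,T((124,130)),(8,44,50)),(s,S((122,84)),(0,0,66)),(s,S((190,102)),(8,44,50)),(t,T((40,188)),(-46,18,66)),(t,T((40,252)),(-46,-18,66))]
print('br',fit(B,[454,-70,-1.5]))
PR=[(t,et((347,377)),(32,32,64)),(t,et((450,347)),(32,-32,64)),(t,et((487,440)),(-32,-32,64)),(t,et((380,478)),(-32,32,64)),(s,e((348,112)),(-32,32,64)),(s,e((378,162)),(-32,-32,64)),(s,e((464,146)),(32,-32,64))]
print('rest',fit(PR,[442,341,.3]))
E
```

```text
brhole (array([455.03664676, -77.38433246,  65.72446444]), [np.float64(0.008922807352074916), np.float64(0.00892280735206924)])
eye (array([ 460.29866224, -223.95397043,   49.95443797]), [np.float64(0.2365320341489527), np.float64(0.23653203414901086)])
pintop (array([443.75564296, 342.22887559, 105.96393414]), [np.float64(0.8149377548030481), np.float64(0.8149377548030681)])
tray (array([ 460.76735564, -223.89046365,   -1.43402945]), array([[-0.9,  0. ],
       [-0.6, -0.5],
       [ 0.7,  0.5],
       [-0.7,  0.3],
       [-0. , -0.1],
       [ 0.3, -0. ],
       [ 0.8, -1.2],
       [-1.5, -0.2],
       [-1.1,  3.1],
       [ 1.4,  1.4]]))
br (array([455.93072976, -76.71776837,  -1.47693719]), array([[-0.2, -0.3],
       [ 1.1,  0.3],
       [ 0.3, -0.3],
       [ 0.1,  0.1],
       [-0.9, -0.2],
       [ 0.3,  1. ]]))
rest (array([4.43610647e+02, 3.42233321e+02, 3.56630465e-01]), array([[ 0.4,  0. ],
       [-0.2, -1. ],
       [-1.1,  0.3],
       [ 0.2, -0.3],
       [-0.7, -0. ],
       [-0.7,  1. ],
       [ 0.5, -0.2]]))
```

```bash
cat >> h.py <<'E'
def to(*targets):
    """targets: (x,y,z,yaw) world mm; prints tool-frame shift (m), spin for rows from now"""
    o=bot.get_obs(); p=o['tool_pos']; y0=o['ee_rot'][2]; R=Ro.from_euler('xyz',[np.pi,0,y0]).as_matrix()
    for t in targets:
        s=R.T@(np.array(t[:3])-p)/1000; sp=-((t[3]-y0+np.pi)%(2*np.pi)-np.pi)
        print(s.round(4),round(sp,3))
    print('now',p.round(1),o['ee_rot'].round(3),'t',round(o['clock'],2),'F',o['wrist_force'].round(1),'w',round(o['gripper_width']*91.9,1),round(o['gripper_force'],1))
E
python3 -c "
from h import *
to((430,400,190,2.685),(480,200,190,2.2),(490,0,190,1.9),(470,-240,190,1.708))"
```

```text
[-0.2094 -0.1009  0.0009] -0.0
[-0.3425 -0.2583  0.0009] 0.485
[-0.4397 -0.4334  0.0009] 0.785
[-0.5276 -0.6576  0.0009] 0.977
now [286.5 582.9 190.9] [-3.14   0.     2.685] t 0.15 F [-0.3  0.5  0.1] w 91.9 0.0
```

Call:
jog_arm([
  [[-0.21, -0.1, 0], 0, 0.09],
  [[-0.21, -0.1, 0], 0.1, 0.09],
  [[-0.21, -0.1, 0], 0.2, 0.09],
  [[-0.21, -0.1, 0], 0.3, 0.09],
  [[-0.34, -0.26, 0], 0.4, 0.09],
  [[-0.34, -0.26, 0], 0.5, 0.09],
  [[-0.34, -0.26, 0], 0.6, 0.09],
  [[-0.34, -0.26, 0], 0.7, 0.09],
  [[-0.34, -0.26, 0], 0.785, 0.09],
  [[-0.44, -0.43, 0], 0.9, 0.09],
  [[-0.44, -0.43, 0], 0.977, 0.09],
  [[-0.44, -0.43, 0], 0.977, 0.09],
  [[-0.44, -0.43, 0], 0.977, 0.09],
  [[-0.528, -0.658, 0], 0.977, 0.09],
  [[-0.528, -0.658, 0], 0.977, 0.09],
  [[-0.528, -0.658, 0], 0.977, 0.09],
  [[-0.528, -0.658, 0], 0.977, 0.09],
  [[-0.528, -0.658, 0], 0.977, 0.09],
  [[-0.528, -0.658, 0], 0.977, 0.09],
  [[-0.528, -0.658, 0], 0.977, 0.09],
])

```text
clock: 2.15
tool_pos: [469.8, -240.8, 191.3]
ee_rot: [-3.141, -0.0, 1.705]
wrist_force: [0.2, 1.1, -0.4]
gripper_width: 0.98
gripper_force: 0.0
```

```bash
python3 -c "
from h import *
to((470,-240,190,1.708))
snap('wrist','w1')
"
```

```text
[0.0008 0.0004 0.0013] -0.003
now [ 469.8 -240.8  191.3] [-3.141 -0.     1.705] t 2.15 F [ 0.2  1.1 -0.4] w 90.0 0.0
```

View pics/w1.png

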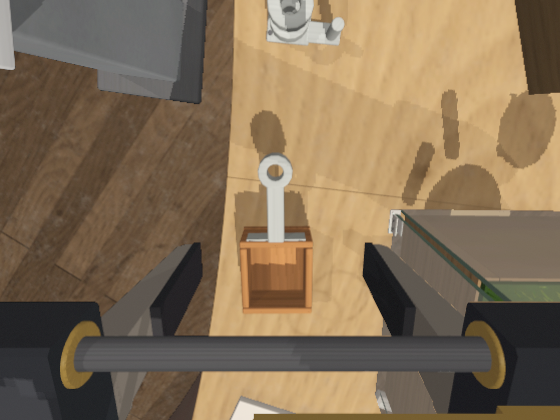

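```bash
python3 - <<'E'
from fit import *
w=load('w1')
print('eye',onz(w,(275.5,171),50),'br',onz(w,(291,7),66))
TR=[(w,(275.5,171),(0,0,50)),(w,(312.5,228),(75,40,50)),(w,(240,228),(75,-40,50)),(w,(243,312),(165,-40,50)),(w,(311.5,312),(165,40,50)),(w,(268,228),(60,-9,50))][:5]
print('tray',fit(TR,[461,-224,-1.45]))
E
```

```text
eye [ 459.52066349 -221.59528939   50.        ] br [454.52390186 -78.52578026  66.        ]
tray (array([ 459.23361064, -219.34908203,   -1.43031689]), array([[ 0. , -2.2],
       [ 1.1, 10. ],
       [-1. , 10.4],
       [-0.6, -0.4],
       [ 0.5, -0.8]]))
```

```bash
python3 -c "
from h import *
to((466.5,-267,80,1.71),(466.5,-267,37,1.71))"
```

```text
[-0.0269 -0.0075  0.1112] -0.002
[-0.0269 -0.0075  0.1542] -0.002
now [ 470.2 -239.4  191.2] [-3.141e+00 -1.000e-03  1.708e+00] t 2.2 F [-0.5 -0.4 -0.5] w 90.1 0.0
```

Call:
jog_arm([
  [[-0.027, -0.006, 0.05], 0, 0.09],
  [[-0.027, -0.006, 0.1], 0, 0.09],
  [[-0.027, -0.006, 0.13], 0, 0.09],
  [[-0.027, -0.006, 0.154], 0, 0.09],
  [[-0.027, -0.006, 0.154], 0, 0.09],
  [[-0.027, -0.006, 0.154], 0, 0.09],
])

```text
clock: 2.8
tool_pos: [468.7, -266.4, 37.9]
ee_rot: [-3.141, -0.001, 1.71]
wrist_force: [1.0, -0.5, -0.7]
gripper_width: 0.983
gripper_force: 0.0
```

Call:
jog_arm([
  [[0, 0, 0], 0, 0.06],
  [[0, 0, 0], 0, 0.04],
  [[0, 0, 0], 0, 0.025],
  [[0, 0, 0], 0, 0.01],
  [[0, 0, 0], 0, 0.01],
  [[0, 0, 0], 0, 0.01],
  [[0, 0, 0], 0, 0.01],
  [[0, 0, 0], 0, 0.01],
])

```text
clock: 3.6
tool_pos: [468.0, -267.7, 37.5]
ee_rot: [-3.141, -0.0, 1.708]
wrist_force: [-0.7, -0.7, -0.7]
gripper_width: 0.303
gripper_force: 0.0
```

```bash
python3 -c "
from h import *
to((470,-240,190,1.708))
w=snap('wrist','w2');snap('top','t2');snap('side','s2')
a=crop('w2',180,120,420,380,2); b=crop('w2',180,0,420,40,2)
cv2.imwrite('pics/c3.png',cv2.imread('pics/w2.png'))
"
```

```text
[ 0.0271  0.0058 -0.1525] -0.0
now [ 468.  -267.7   37.5] [-3.141 -0.     1.708] t 3.6 F [-0.7 -0.7 -0.7] w 27.8 0.0
```

View pics/c3.png

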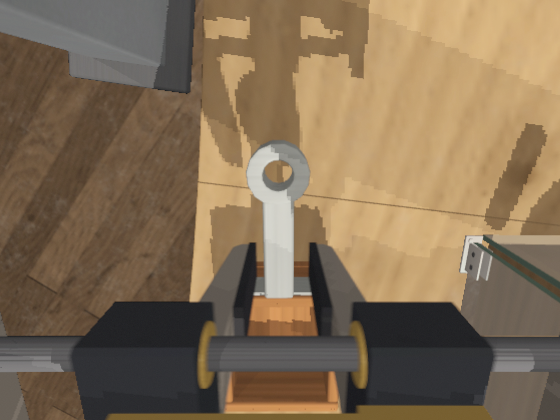

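Wrist view shows the bar between the closing pads (eye hole at (278,175)); pads are not shut on it yet. Close fully.

Call:
jog_arm([
  [[0, 0, 0], 0, 0.005],
  [[0, 0, 0], 0, 0.005],
  [[0, 0, 0], 0, 0.005],
  [[0, 0, 0], 0, 0.005],
  [[0, 0, 0], 0, 0.005],
])

```text
clock: 4.25
tool_pos: [468.1, -267.7, 37.6]
ee_rot: [3.142, 0.0, 1.708]
wrist_force: [0.4, 0.6, 0.5]
gripper_width: 0.056
gripper_force: 0.0
```

```bash
python3 - <<'E'
from fit import *
w=snap('wrist','w3')
print('eye w2',onz(load('w2'),(278,175),50))
# hole centre by dark-ish wood inside ring
hsv=cv2.cvtColor(w['image'],cv2.COLOR_RGB2HSV)[140:215,240:320]
m=((hsv[...,1]<60)&(hsv[...,2]>90)).astype(np.uint8)
cs,h=cv2.findContours(m,cv2.RETR_CCOMP,cv2.CHAIN_APPROX_NONE)
for c,hh in zip(cs,h[0]):
    if len(c)>30: (e)=cv2.fitEllipse(c); print(hh[3],np.array(e[0])+[240,140],e[1], onz(w,np.array(e[0])+[240,140],50))
to((455.5,-77,37,1.66))
E
```

```text
eye w2 [ 458.91398317 -223.0690965    50.        ]
-1 [277.61890793 176.34228134] (60.77367401123047, 74.86351776123047) [ 458.86185389 -223.81983043   50.        ]
0 [277.8150444 170.9005928] (23.58472442626953, 28.312740325927734) [ 458.56827946 -220.82142326   50.        ]
[0.1906 0.0136 0.0006] 0.048
now [ 468.  -267.7   37.6] [ 3.142 -0.     1.708] t 4.3 F [ 0.4 -0.5 -0.1] w 5.1 0.0
```

```bash
python3 - <<'E'
from h import *
snap('side','s3');snap('top','t3')
c=np.zeros((600,800,3),np.uint8)
c[:420,:420]=cv2.imread('pics/w3.png')[:,70:490]; c[:360,420:800]=crop('s3',235,270,330,360,4); c[360:600,420:800]=crop('t3',360,205,455,265,4); cv2.imwrite('pics/c4.png',c)
E
```

```text
(no output)
```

View pics/c4.png

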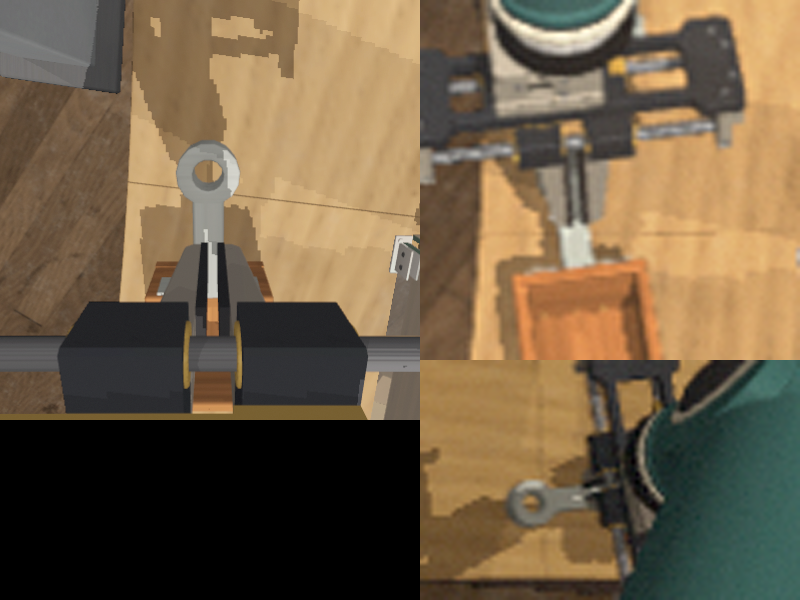

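```bash
python3 - <<'E'
from h import *
print(bot.nose_length,[a for a in dir(bot) if a[0]!='_'])
w,s=load('w3'),load('s3')
print(tri([(w,(283,243)),(s,(273.7,326))]))
print(w['origin'],load('w0')['origin'],load('w1')['origin'])
print('proj tcp tips', proj(w,[[468,-267.7,20.6]]),proj(w,[[468,-267.7,53]]), proj(s,[[468,-267.7,20.6]]),proj(s,[[468,-267.7,53]]))
E
```

```text
17.0 ['PlanningError', 'get_image', 'get_obs', 'job_done', 'nose_length']
(array([ 468.01066079, -265.48391452,   42.19730049]), [np.float64(0.37937612071115157), np.float64(0.37937612071110854)])
[ 456.65004379 -188.92322239  230.10634225] [214.74834198 618.17396639 383.24713975] [ 458.65517976 -162.11515631  383.83367542]
proj tcp tips [[283.03326619 233.73079826]] [[283.14805176 253.72511303]] [[273.83315316 331.71741654]] [[273.35493537 324.29237629]]
```

```bash
python3 - <<'E'
from h import *
w,s=load('w3'),load('s3')
for z in (20,35,50,60,70): print(z,proj(w,[468,-257.7,z]).round(1),proj(s,[468,-277.7,z]).round(1))
c=np.zeros((600,800,3),np.uint8)
c[:,:400]=crop('w3',240,220,320,340,5); c[:560,410:800]=crop('s3',250,295,302.0.__int__(),369,7.5)[:560,:390]; cv2.imwrite('pics/c5.png',c)
E
```

```text
20 [[285.1 219.4]] [[273.7 335.4]]
35 [[285.3 227. ]] [[273.5 332. ]]
50 [[285.5 235.8]] [[273.3 328.6]]
60 [[285.7 242.4]] [[273.1 326.2]]
70 [[285.9 249.7]] [[273.  323.9]]Traceback (most recent call last):
  File "<stdin>", line 5, in <module>
ValueError: could not broadcast input array from shape (555,390,3) into shape (560,390,3)
```

```bash
python3 - <<'E'
from h import *
c=np.zeros((600,800,3),np.uint8)
c[:,:400]=crop('w3',240,220,320,340,5); c[:555,410:800]=crop('s3',250,295,302,369,7.5)[:555,:390]; cv2.imwrite('pics/c5.png',c)
E
```

```text
(no output)
```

View pics/c5.png

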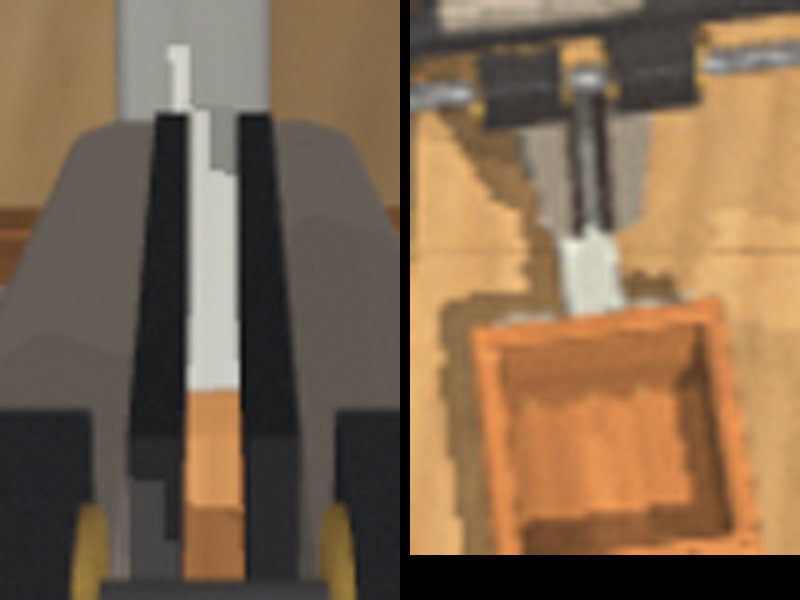

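Call:
jog_arm([
  [[0, -0.003, 0], 0, 0.05],
  [[0, -0.003, 0], 0, 0.05],
  [[0, -0.003, 0], 0, 0.05],
  [[0, -0.003, 0], 0, 0.05],
  [[0, -0.003, 0.01], 0, 0.05],
  [[0, -0.003, 0.015], 0, 0.05],
  [[0, -0.003, 0.02], 0, 0.05],
  [[0, -0.003, 0.025], 0, 0.05],
  [[0, -0.003, 0.03], 0, 0.05],
  [[0, -0.003, 0.03], 0, 0.05],
])

```text
clock: 5.4
tool_pos: [464.6, -267.8, 6.8]
ee_rot: [-3.14, -0.001, 1.708]
wrist_force: [-0.5, -0.0, -0.1]
gripper_width: 0.543
gripper_force: 0.0
```

```bash
python3 - <<'E'
from h import *
to((470,-240,190,1.708))
w=snap('wrist','w4'); s=snap('side','s4')
for z in (20,30,40): print(z,proj(w,[468,-257.7,z]).round(1),proj(s,[468,-277.7,z]).round(1))
c=np.zeros((600,800,3),np.uint8)
c[:420,:400]=crop('w4',200,150,360,318,2.5); c[:555,410:800]=crop('s4',250,295,302,369,7.5)[:555,:390]; cv2.imwrite('pics/c6.png',c)
E
```

```text
[ 0.0268  0.0092 -0.1832] -0.0
now [ 464.6 -267.8    6.8] [-3.140e+00 -1.000e-03  1.708e+00] t 5.4 F [-0.5 -0.  -0.1] w 49.9 0.0
20 [[291.6 236.7]] [[273.7 335.4]]
30 [[292.  243.4]] [[273.6 333.2]]
40 [[292.5 250.8]] [[273.4 330.9]]
```

View pics/c6.png

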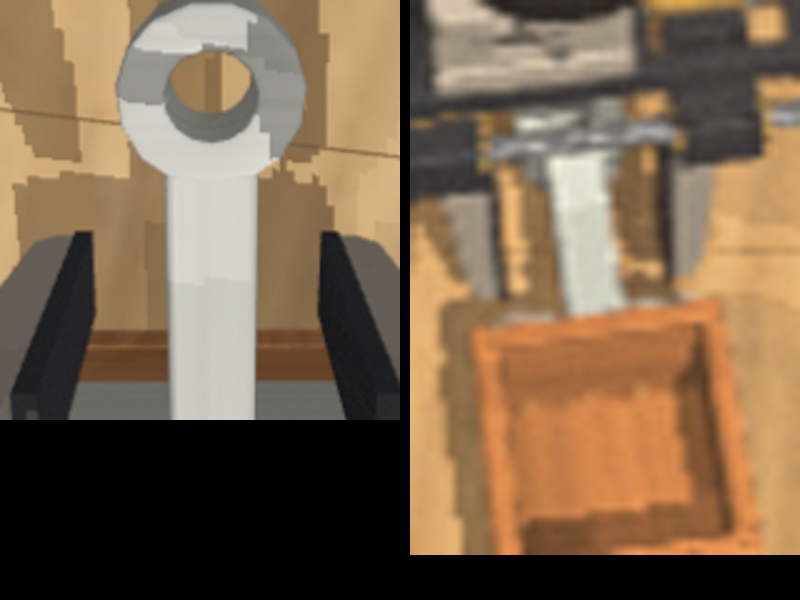

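Call:
jog_arm([
  [[0, 0.001, 0.004], 0, 0.05],
  [[0, 0.001, 0.008], 0, 0.04],
  [[0, 0.001, 0.008], 0, 0.03],
  [[0, 0.001, 0.008], 0, 0.02],
  [[0, 0.001, 0.008], 0, 0.01],
  [[0, 0.001, 0.008], 0, 0.01],
  [[0, 0.001, 0.008], 0, 0.01],
  [[0, 0.001, 0.008], 0, 0.01],
  [[0, 0.001, 0.008], 0, 0.01],
  [[0, 0.001, 0.008], 0, 0.01],
])

```text
clock: 6.5
tool_pos: [466.1, -268.0, -0.3]
ee_rot: [3.141, 0.0, 1.708]
wrist_force: [-0.6, -0.1, 0.8]
gripper_width: 0.19
gripper_force: 30.0
```

```bash
cat > eye.py <<'E'
from h import *
def ring(w,c,r=45,z=50,vmin=70,lo=10):
    """inner hole ellipses of a grey ring near pixel c"""
    x0,y0=int(c[0]-r),max(0,int(c[1]-r)); hsv=cv2.cvtColor(w['image'],cv2.COLOR_RGB2HSV)[y0:y0+2*r,x0:x0+2*r]
    m=((hsv[...,1]<60)&(hsv[...,2]>vmin)).astype(np.uint8)
    cs,h=cv2.findContours(m,cv2.RETR_CCOMP,cv2.CHAIN_APPROX_NONE)
    for q,hh in zip(cs,h[0]):
        if len(q)>lo: (x,y),ax,_=cv2.fitEllipse(q); p=(x+x0,y+y0); print(hh[3],np.round(p,1),np.round(ax,1),onz(w,p,z).round(1))
E
python3 - <<'E'
from eye import *
to((470,-240,190,1.708))
w=snap('wrist','w5'); ring(w,(284,185),55)
E
```

```text
[ 0.0272  0.0077 -0.1903] -0.0
now [ 4.661e+02 -2.680e+02 -3.000e-01] [3.141 0.    1.708] t 6.5 F [-0.6 -0.1  0.8] w 17.5 30.0
-1 [281.9 192.1] [75.8 93.6] [ 459.2 -223.5   50. ]
0 [282.  184.7] [26.2 33.5] [ 458.8 -220.2   50. ]
```

```bash
python3 - <<'E'
from eye import *
w=load('w5')
print(onz(load('w4'),(284.4,188),50))
print(proj(w,[[455,-77.5,66],[459.6,-223.4,50]]), proj(w,[[455,-77.5-80,66],[455,-77.5-110,66]]))
to((463.5,-188,-.3,1.708),(461.5,-122.1,-0.3,1.708))
E
```

```text
[ 458.85380886 -223.02544615   50.        ]
[[ 340.69832639 -322.96655852]
 [ 282.7825682   192.04226019]] [[296.15253664  12.60689938]
 [283.8478888  105.16423365]]
[ 0.0796  0.0083 -0.    ] -0.0
[ 0.1452  0.0153 -0.    ] -0.0
now [ 4.661e+02 -2.680e+02 -3.000e-01] [3.141 0.    1.708] t 6.55 F [ 0.1 -0.4  0.6] w 18.0 30.0
```

Call:
jog_arm([
  [[0.005, 0.001, 0], 0, 0.01],
  [[0.015, 0.002, 0], 0, 0.01],
  [[0.025, 0.003, 0], 0, 0.01],
  [[0.035, 0.004, 0], 0, 0.01],
  [[0.045, 0.005, 0], 0, 0.01],
  [[0.055, 0.006, 0], 0, 0.01],
  [[0.065, 0.007, 0], 0, 0.01],
  [[0.075, 0.008, 0], 0, 0.01],
  [[0.083, 0.009, 0], 0, 0.01],
  [[0.09, 0.009, 0], 0, 0.01],
  [[0.09, 0.009, 0], 0, 0.01],
  [[0.09, 0.009, 0], 0, 0.01],
])

```text
clock: 7.75
tool_pos: [462.6, -175.7, -0.4]
ee_rot: [-3.141, -0.003, 1.709]
wrist_force: [0.8, 4.6, 5.1]
gripper_width: 0.195
gripper_force: 30.0
```

```bash
python3 - <<'E'
from eye import *
to((461.5,-122.1,-0.3,1.708))
w=snap('wrist','w6'); s=snap('side','s6'); t=snap('top','t6')
print(proj(w,[[455,-77.5,66]]))
ring(w,(287,188),55); print(); ring(w,(290,50),55,66)
ring(s,(270.5,261),12,66)
cv2.imwrite('pics/c7.png',np.hstack([crop('w6',180,0,400,230,2),crop('s6',245,240,305,320,5.75)[:460,:345]]))
E
```

```text
[ 0.0533  0.0063 -0.0001] 0.001
now [ 4.626e+02 -1.757e+02 -4.000e-01] [-3.141e+00 -3.000e-03  1.709e+00] t 7.75 F [0.8 4.6 5.1] w 17.9 30.0
[[300.96554866  53.08447681]]
-1 [281.9 193.1] [75.4 96.8] [ 455.8 -131.8   50. ]
0 [282.1 184.4] [26.8 33.4] [ 455.4 -128.    50. ]

-1 [296.4  53.4] [113.9 124.1] [453.4 -77.8  66. ]
-1 [267.8 268.3] [ 9.1 27.5] [ 449.8 -104.1   66. ]
-1 [270.  256.3] [10.8 24.3] [454.4 -62.3  66. ]
```

View pics/c7.png

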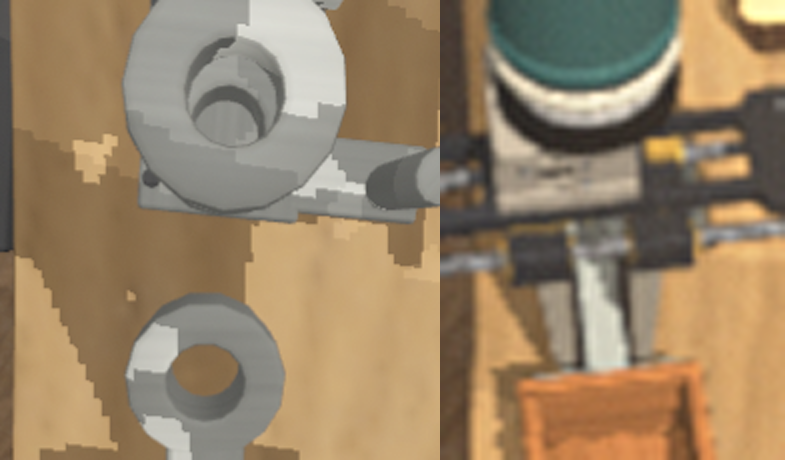

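```bash
python3 - <<'E'
from eye import *
w=load('w6')
print('br',onz(w,(297.7,45.5),66),onz(w,(297.7,44.5),66),'lower knuckle hole',onz(w,((190+264)/4+180,(88+148)/4),24)) 
print('eye',onz(w,(283,191),50))
th=np.linspace(0,2*np.pi,4,endpoint=False)
def pr(c,r,z): return (2*(proj(w,[[c[0]+r*np.cos(a),c[1]+r*np.sin(a),z] for a in th])-[180,0])).round(0).tolist()
print(pr((454.5,-76),8.5,66),pr((454.5,-76),20,66)); print(pr((456.3,-131.3),8.5,50),pr((456.3,-131.3),18,50))
E
```

```text
br [453.51357815 -75.2821972   66.        ] [453.46617644 -74.97131395  66.        ] lower knuckle hole [453.17605993 -73.8231855   24.        ]
eye [ 456.16898231 -130.84144502   50.        ]
[[289.0, 104.0], [248.0, 42.0], [192.0, 89.0], [233.0, 149.0]] [[354.0, 114.0], [259.0, -35.0], [125.0, 79.0], [224.0, 216.0]]
[[245.0, 389.0], [212.0, 346.0], [168.0, 379.0], [201.0, 421.0]] [[287.0, 395.0], [218.0, 302.0], [125.0, 373.0], [195.0, 461.0]]
```

Call:
jog_arm([
  [[0.005, 0, 0], 0, 0.01],
  [[0.01, 0.001, 0], 0, 0.01],
  [[0.016, 0.002, 0], 0, 0.01],
  [[0.022, 0.002, 0], 0, 0.01],
  [[0.028, 0.003, 0], 0, 0.01],
  [[0.034, 0.003, 0], 0, 0.01],
  [[0.04, 0.004, 0], 0, 0.01],
  [[0.046, 0.004, 0], 0, 0.01],
  [[0.051, 0.005, 0], 0, 0.01],
  [[0.055, 0.005, 0], 0, 0.01],
  [[0.055, 0.005, 0], 0, 0.01],
  [[0.055, 0.005, 0], 0, 0.01],
])

```text
clock: 9.1
tool_pos: [460.2, -121.3, -0.4]
ee_rot: [-3.141, -0.001, 1.709]
wrist_force: [0.7, 2.5, 2.7]
gripper_width: 0.197
gripper_force: 30.0
```

```bash
python3 - <<'E'
from eye import *
to((461.5,-122.1,-0.3,1.708))
w=snap('wrist','w7')
uv=proj(w,[[453.5,-75.1,66]])[0]; print(uv)
x,y=uv.astype(int); g=cv2.cvtColor(w['image'],cv2.COLOR_RGB2GRAY)[y-34:y+34:3,x-34:x+34:2]
for r in g: print(''.join('%3x'%(v) for v in r))
E
```

```text
[-0.001   0.0012 -0.0001] 0.001
now [ 4.602e+02 -1.213e+02 -4.000e-01] [-3.141e+00 -1.000e-03  1.709e+00] t 9.1 F [0.7 2.5 2.7] w 18.1 30.0
[283.02837215 197.45376335]
 9b 9a 9b 99 9b 9b 9a 9a 9a 9b 99 99 98 98 98 98 99 97 97 97 96 96 96 96 97 96 96 95 95 96 96 97 97 97
 9c 9c 9c 9b 9b 9b 9b 9b 9a 9a 9a 9a 98 99 98 98 98 98 98 98 98 99 99 99 98 98 99 99 98 99 99 98 98 98
 98 99 99 99 99 99 9a 9a 99 9a 9a 9a 99 99 99 9a 99 99 98 99 99 98 98 98 98 97 98 99 97 98 97 99 99 99
 95 95 95 95 95 94 96 95 96 96 95 96 95 96 96 95 95 95 95 96 97 97 98 98 98 99 98 98 99 99 9a 9a 9a 9a
 97 97 97 97 97 97 96 95 95 95 93 92 8f 8d 8c 85 7b 7a 7a 86 8e 8f 90 92 94 94 95 95 96 96 97 98 98 98
 84 85 85 86 85 85 89 8a 93 91 91 7f 76 86 88 89 87 89 8b 87 85 83 82 86 8e 93 93 93 92 92 93 94 94 94
 84 84 85 84 85 84 83 84 86 7b 72 7a 85 85 89 89 87 88 8b 87 85 86 72 5a 68 8c 90 92 93 93 93 92 93 94
 87 87 86 86 86 87 86 86 77 87 75 74 73 7a 87 89 86 88 8b 86 76 61 5c 5a 5d 60 7b 8d 93 92 92 92 92 93
 87 86 86 86 88 88 88 71 6f 88 84 77 75 71 6e 6c 6a 66 63 5f 5d 5c 5d 65 7a 56 62 83 8f 93 94 93 93 94
 88 8
[... 736 characters left out ...]
3 c2 94 7a 77 76 72 6f 6d 6b 69 67 65 61 5e 5d 5e 5f 5f 6a 86 89 89 89 89 8a 89 8a
 c4 c4 c4 c4 c3 c3 c3 c2 c0 bd 8e 73 70 6f 6e 6e 6c 69 67 63 61 60 60 62 75 84 84 85 86 86 86 87 87 87
 c4 c4 c5 c4 c5 c4 c5 c5 c5 c3 c1 be ae 7b 73 6e 6a 68 65 64 64 79 85 84 84 84 85 83 84 84 84 83 84 85
 c4 c5 c5 c6 c4 c5 c5 c5 c4 c4 c4 c4 c2 8b 8d 8f 8e 8e 8c 8c 8b 87 86 86 86 87 85 86 87 85 85 85 85 85
 c4 c4 c5 c5 c5 c5 c6 c6 c6 c5 c6 c5 c5 87 88 88 88 87 87 86 86 87 86 85 86 86 86 85 86 86 86 87 86 86
 c4 c4 c3 c3 c3 c4 c3 c3 c3 c4 c3 c4 c3 b6 86 85 85 85 87 85 86 86 86 86 86 85 86 87 86 87 86 86 86 86
 86 9d ac c4 c4 c4 c5 c4 c3 c4 c4 c4 c4 b7 85 85 85 85 84 85 85 85 85 85 84 85 84 85 84 85 84 84 85 85
```

```bash
python3 - <<'E'
from h import *
w=load('w7'); c=(453.5,-75.1); r=8.5
for z in (66,52,50,26,24,4): print(z,[proj(w,[c[0]+r*a,c[1]+r*b,z])[0].round(0).tolist() for a,b in ((1,0),(0,1),(-1,0),(0,-1))])
g=cv2.cvtColor(w['image'],cv2.COLOR_RGB2GRAY)
print('col 278-288 down', g[170:226,283].tolist())
print('row 192', g[193,258:308].tolist())
E
```

```text
66 [[304.0, 200.0], [286.0, 176.0], [261.0, 195.0], [280.0, 218.0]]
52 [[302.0, 192.0], [286.0, 170.0], [263.0, 187.0], [280.0, 208.0]]
50 [[302.0, 191.0], [286.0, 169.0], [264.0, 186.0], [280.0, 207.0]]
26 [[299.0, 180.0], [285.0, 161.0], [266.0, 175.0], [281.0, 194.0]]
24 [[299.0, 179.0], [285.0, 160.0], [266.0, 175.0], [281.0, 193.0]]
4 [[298.0, 172.0], [285.0, 155.0], [268.0, 168.0], [281.0, 185.0]]
col 278-288 down [153, 151, 149, 146, 142, 122, 130, 137, 137, 136, 136, 136, 137, 137, 136, 132, 111, 102, 100, 102, 104, 104, 102, 111, 139, 145, 143, 137, 112, 100, 100, 101, 101, 99, 99, 100, 101, 101, 101, 99, 102, 103, 102, 105, 105, 104, 100, 104, 112, 136, 142, 139, 135, 135, 135, 134]
row 192 [137, 138, 134, 123, 121, 112, 113, 114, 114, 113, 114, 115, 123, 135, 142, 143, 144, 143, 141, 139, 132, 123, 119, 111, 110, 111, 115, 116, 120, 119, 125, 134, 133, 135, 135, 128, 107, 94, 88, 88, 87, 88, 87, 89, 90, 87, 97, 119, 126, 129]
```

Call:
jog_arm([
  [[0.001, 0, 0], 0, 0.01],
  [[0.002, 0, 0], 0, 0.01],
  [[0.002, 0, 0], 0, 0.01],
  [[0.002, 0, 0], 0, 0.01],
])

```text
clock: 9.55
tool_pos: [460.1, -120.9, -0.4]
ee_rot: [3.141, 0.001, 1.707]
wrist_force: [0.7, -1.9, 1.2]
gripper_width: 0.192
gripper_force: 30.0
```

```bash
python3 - <<'E'
from h import *
w=snap('wrist','w8'); uv=proj(w,[453.5,-75.1,66])[0]; print(uv)
g=cv2.cvtColor(w['image'],cv2.COLOR_RGB2GRAY); x,y=uv.astype(int)
print(g[y-27:y+28,x].tolist())
for z in (66,52,26,24,4): print(z,(proj(w,[453.5,-75.1-8.5,z])[0]-[0,y-27]).round(1))
E
```

```text
[283.13782179 198.77867123]
[153, 151, 151, 147, 144, 130, 127, 134, 137, 137, 137, 137, 137, 136, 137, 126, 109, 101, 101, 103, 105, 104, 103, 120, 141, 145, 139, 113, 101, 100, 101, 101, 100, 99, 101, 101, 101, 101, 104, 107, 106, 103, 102, 105, 106, 103, 102, 103, 109, 132, 141, 140, 137, 135, 135]
66 [280.2  48.2]
52 [280.4  38.2]
26 [280.7  23.7]
24 [280.7  22.7]
4 [280.8  14.4]
```

Call:
jog_arm([
  [[0, 0, 0], 0, 0.05],
  [[0, 0, 0], 0, 0.05],
  [[0, 0, 0], 0, 0.05],
  [[0, 0, 0], 0, 0.05],
  [[0, 0, 0], 0, 0.06],
  [[0, 0, -0.03], 0, 0.06],
  [[0, 0, -0.07], 0, 0.06],
  [[0, 0, -0.12], 0, 0.06],
  [[0, 0, -0.17], 0, 0.06],
  [[0, 0, -0.19], 0, 0.06],
  [[0, 0, -0.19], 0, 0.06],
])

```text
clock: 10.7
tool_pos: [462.0, -120.5, 192.7]
ee_rot: [3.135, 0.0, 1.708]
wrist_force: [0.6, 0.2, -0.1]
gripper_width: 0.653
gripper_force: 0.0
```

```bash
python3 - <<'E'
from h import *
w=snap('wrist','w9'); uv=proj(w,[453.5,-75.1,66])[0]; print(uv)
g=cv2.cvtColor(w['image'],cv2.COLOR_RGB2GRAY); x,y=uv.round().astype(int)
for r in g[y-18:y+18:2,x-18:x+19:2]: print(''.join('%3x'%v for v in r))
to((490,100,190,1.9),(470,250,190,2.3),(443.7,342.3,190,2.55))
E
```

```text
[279.60467449 146.73797413]
 94 93 86 9e c1 cc cf d0 d0 d0 d1 d0 ce c7 a0 95 c2 be bf
 95 8d ba cc cd cd cc cc cb cb cb cb cc cc c9 ab ad c1 c3
 8e b2 d0 d1 d1 d1 d0 d0 d0 d0 cf cf cf ce ce cc ba be c2
 a2 ca cc ce cf d0 d0 d1 d1 d1 d1 d1 d0 d0 d0 cf ce b5 c2
 c6 cc cc cd cd cd ce ce c6 c1 cd cd cd ce ce ce cf c8 b5
 ca ca cb cc cb cc ad 8b 87 87 8a a8 cb cb cb cb cb ca ab
 cd ce ce ce cd a6 84 86 87 88 86 84 9c c9 ca ca ca ca c1
 cd ce ce ce c3 7f 83 85 86 87 84 85 7a bf cc cc cc cc c6
 ce ce cf cf ab 76 83 85 86 88 84 82 63 a0 cc cc ce ce cb
 ce cf d0 d1 a2 7d 77 85 85 88 83 6a 5c 94 cc cd cd ce cc
 d1 d1 d2 d0 ad 75 7f 71 70 6c 64 63 5f ae d0 d1 d1 d1 d0
 cd cf d0 d1 c8 72 73 84 83 7e 75 5f 6f c2 cf cf ce cf cb
 ca ca ca cb ca a7 6f 6a 66 61 5f 68 af cf d1 d2 d3 d3 c6
 ca cc cd cd ce cc b8 81 6c 6b 86 b5 c8 ca cb cc cd cd bc
 bb cd ce ce cd cd cd cb c5 c6 ca cc cd cd ce ce ce c7 c5
 99 ca cc cc cc cc cc cc cd cd cc cd cd ce ce cf cc be a5
 8a 91 c9 cb cc cb cc cc cc cc cc cd cd cd ce ce af a9 a7
 93 72 7f be ca cb ca cb cb cb cc cc cc cf c9 b3 a8 a7 a6
[0.2141 0.0592 0.0007] -0.192
[0.3654 0.06   0.0007] -0.592
[0.4604 0.0466 0.0007] -0.842
now [ 460.7 -120.2  190.7] [ 3.138 -0.     1.708] t 10.75 F [-0.3  0.7  0.5] w 59.9 0.0
```

```bash
python3 - <<'E'
from h import *
to((480,80,190,1.708),(451,297,190,1.708))
E
```

```text
[0.1956 0.0466 0.0007] 0.0
[0.4145 0.0476 0.0007] 0.0
now [ 460.7 -120.2  190.7] [ 3.138 -0.     1.708] t 10.75 F [-0.3  0.7  0.5] w 59.9 0.0
```

Call:
jog_arm([
  [[0.196, 0.047, 0], 0, 0.06],
  [[0.196, 0.047, 0], 0, 0.06],
  [[0.196, 0.047, 0], 0, 0.06],
  [[0.196, 0.047, 0], 0, 0.06],
  [[0.414, 0.048, 0], 0, 0.06],
  [[0.414, 0.048, 0], 0, 0.06],
  [[0.414, 0.048, 0], 0, 0.06],
  [[0.414, 0.048, 0], 0, 0.06],
  [[0.414, 0.048, 0], 0, 0.06],
  [[0.414, 0.048, 0], 0, 0.06],
  [[0.414, 0.048, 0], 0, 0.06],
  [[0.414, 0.048, 0], 0, 0.06],
])

```text
clock: 11.95
tool_pos: [451.0, 294.1, 188.6]
ee_rot: [-3.14, 0.002, 1.705]
wrist_force: [0.1, 0.2, -0.1]
gripper_width: 0.655
gripper_force: 0.0
```

```bash
python3 - <<'E'
from eye import *
to((451,297,190,1.708))
w=snap('wrist','w10'); uv=proj(w,[443.7,342.3,102])[0]; print(uv); ring(w,uv,50,102)
g=cv2.cvtColor(w['image'],cv2.COLOR_RGB2HSV); x,y=uv.round().astype(int)
for r in g[y-32:y+34:3,x-34:x+36:3]: print(''.join('%3x'%v[2] if v[1]<60 else '  .' for v in r))
E
```

```text
[ 0.0029  0.0004 -0.0014] -0.003
now [451.  294.1 188.6] [-3.140e+00  2.000e-03  1.705e+00] t 11.95 F [ 0.1  0.2 -0.1] w 60.2 0.0
[282.18264049 148.61189228]
-1 [280.6 141.8] [29.3 31.7] [441.7 347.7 102. ]
  .  .  .  .  .  .  .  .  .  .  .  .  .  .  .  .  .  .  .  .  .  .  .  .
  .  .  .  .  .  .  .  .  .  .  .  .  .  .  .  .  .  .  .  .  .  .  .  .
  .  .  .  .  .  .  .  .  .  .  .  .  .  .  .  .  .  .  .  .  .  .  .  .
  .  .  .  .  .  .  .  .  .  . 6f 74 71  .  .  .  .  .  .  .  .  .  .  .
  .  .  .  .  .  .  .  . 73 8c 94 99 9c 91 79  .  .  .  .  .  .  .  .  .
  .  .  .  .  .  .  .  . 9a c7 cb cc cd c9 a9  .  .  .  .  .  .  .  .  .
  .  .  .  .  .  .  . 96 ce ce ce ce cc cc ca ab  .  .  .  .  .  .  .  .
  .  .  .  .  .  . ac c9 cc cc ce cd cc cd cf c2  .  .  .  .  .  .  .  .
  .  .  .  .  .  . a4 cd cc cc cf cf cd ce cc c7  .  .  .  .  .  .  .  .
  .  .  .  .  .  . a3 cf ce ce cc cb cc cd cd ca  .  .  .  .  .  .  .  .
  .  .  .  .  .  .  . c7 cc cd cd cc cb cc ce c9  .  .  .  .  .  .  .  .
  .  .  .  .  .  .  . b4 cc cc cd ce cf d1 d1 c8  .  .  .  .  .  .  .  .
  .  .  .  .  .  .  .  . bf d0 d1 cf cc cd c7  .  .  .  .  .  .  .  .  .
  .  .  .  .  .  .  .  .  . bf c3 c7 c7 c8  .  .  .  .  .  .  .  .  .  .
  .  .  .  .  .  .  .  .  .  .  .  .  .  .  .  .  .  .  .  .  .  .  .  .
  .  .  .  .  .  .  .  .  .  .  .  .  .  .  .  .  .  .  .  .  .  .  .  .
  .  .  .  .  .  .  .  .  .  .  .  .  .  .  .  .  .  .  .  .  .  .  .  .
  .  .  .  .  .  .  .  .  .  .  .  .  .  .  .  .  .  .  .  .  .  .  .  .
  .  .  .  .  .  .  .  .  .  .  .  .  .  .  .  .  .  .  .  .  .  .  .  .
  .  .  .  .  .  .  .  .  .  .  .  .  .  .  .  .  .  .  .  .  .  .  .  .
  .  .  .  .  .  .  .  .  .  .  .  .  .  .  .  .  .  .  .  .  .  .  .  .
  .  .  .  .  .  .  .  .  .  .  .  .  .  .  .  .  .  .  .  .  .  .  .  .
```

Call:
jog_arm([
  [[0.002, 0, 0], 0, 0.06],
  [[0.002, 0, 0], 0, 0.06],
  [[0.002, 0, 0], 0, 0.06],
])

```text
clock: 12.3
tool_pos: [450.8, 297.9, 189.7]
ee_rot: [3.141, -0.0, 1.707]
wrist_force: [0.2, 0.2, -0.3]
gripper_width: 0.655
gripper_force: 0.0
```

```bash
cat >> eye.py <<'E'
def head(w,z,uv,r=40):
    x0,y0=int(uv[0]-r),int(uv[1]-r)
    hsv=cv2.cvtColor(w['image'],cv2.COLOR_RGB2HSV)[y0:y0+2*r,x0:x0+2*r]
    m=((hsv[...,1]<60)&(hsv[...,2]>180)).astype(np.uint8)
    q=max(cv2.findContours(m,0,cv2.CHAIN_APPROX_NONE)[0],key=len); (x,y),ax,_=cv2.fitEllipse(q); p=(x+x0,y+y0)
    print(np.round(p,1),np.round(ax,1),onz(w,p,z).round(1),w['origin'].round(1)); return p
E
python3 - <<'E'
from eye import *
for i in range(3):
    to((451,297,190,1.708)); w=snap('wrist',f'w11{i}'); p=head(w,102,(281,143))
print('px of 26mm',proj(w,[430.7,342.3,102])-proj(w,[456.7,342.3,102]))
E
```

```text
[-0.001   0.0001 -0.0003] -0.001
now [450.8 297.9 189.7] [ 3.141 -0.     1.707] t 12.3 F [ 0.2  0.2 -0.3] w 60.2 0.0
[280.9 148.5] [27.1 27.5] [442.5 346.1 102. ] [439.4 376.6 382.3]
[-0.0011  0.0001 -0.0003] -0.001
now [450.8 298.  189.7] [ 3.141 -0.     1.707] t 12.35 F [-0.2  0.9 -0.7] w 60.1 0.0
[281.  148.5] [26.9 27.5] [442.5 346.1 102. ] [439.4 376.7 382.3]
[-0.0011  0.0001 -0.0003] -0.001
now [450.7 298.1 189.7] [ 3.141 -0.     1.707] t 12.4 F [-0.2  0.   0.2] w 60.1 0.0
[281.  148.6] [26.9 27.6] [442.5 346.2 102. ] [439.3 376.8 382.2]
px of 26mm [[-30.7977611   -4.26184421]]
```

Call:
jog_arm([
  [[0, 0, 0.03], 0, 0.06],
  [[0, 0, 0.06], 0, 0.06],
  [[0, 0, 0.07], 0, 0.06],
  [[0, 0, 0.07], 0, 0.06],
  [[0, 0, 0.07], 0, 0.06],
])

```text
clock: 12.95
tool_pos: [451.4, 298.6, 120.5]
ee_rot: [3.14, -0.001, 1.708]
wrist_force: [1.1, 0.5, 0.4]
gripper_width: 0.656
gripper_force: 0.0
```

```bash
python3 - <<'E'
from eye import *
v=load('w112'); pv=head(v,102,(281,143))
for i in range(2):
    to((451,297,190,1.708)); w=snap('wrist',f'w12{i}'); uv=proj(w,[442.5,345,102])[0]; p=head(w,102,uv); print(tri([(w,p),(v,pv)])[0])
t=load('top0');print(tri([(w,p),(t,(200.2,241.5))]))
E
```

```text
[281.  148.6] [26.9 27.6] [442.5 346.2 102. ] [439.3 376.8 382.2]
[-0.0015 -0.0006 -0.0695] -0.0
now [451.4 298.6 120.5] [ 3.140e+00 -1.000e-03  1.708e+00] t 12.95 F [1.1 0.5 0.4] w 60.3 0.0
[279.6 161.3] [34.7 35.6] [442.5 346.2 102. ] [439.7 377.2 313. ]
[442.52047377 346.04391087 100.68741872]
[-0.0017 -0.0008 -0.0691] -0.0
now [451.6 298.8 120.9] [ 3.140e+00 -1.000e-03  1.708e+00] t 13.0 F [-0.8  0.1  0.5] w 60.0 0.0
[279.1 161.4] [34.2 35.7] [442.4 346.3 102. ] [439.8 377.3 313.5]
[442.47954818 345.99327862 100.23490619]
(array([443.24373996, 344.52360432,  91.28448947]), [np.float64(0.7092209245396685), np.float64(0.7092209245395608)])
```

Call:
jog_arm([
  [[0.03, -0.001, 0], 0, 0.06],
  [[0.046, -0.002, 0], 0, 0.06],
  [[0.046, -0.002, 0.0], 0, 0.06],
  [[0.046, -0.002, 0.02], 0, 0.06],
  [[0.046, -0.002, 0.04], 0, 0.06],
  [[0.046, -0.002, 0.055], 0, 0.06],
  [[0.046, -0.002, 0.065], 0, 0.06],
  [[0.046, -0.002, 0.069], 0, 0.06],
  [[0.046, -0.002, 0.069], 0, 0.06],
])

```text
clock: 13.95
tool_pos: [442.5, 343.2, 50.4]
ee_rot: [-3.141, 0.0, 1.707]
wrist_force: [-0.2, 1.3, 1.2]
gripper_width: 0.652
gripper_force: 0.0
```

```bash
python3 - <<'E'
from eye import *
to((443.2,344,51,1.708)); w=snap('wrist','w13')
print(proj(w,[[442.5,346.1,102],[430,346.1,102],[455,346.1,102]]).round(1))
s=cv2.cvtColor(w['image'],cv2.COLOR_RGB2GRAY)[200:320:6,200:370:5]
for r in s: print(''.join('%3x'%v for v in r))
E
```

```text
[ 0.0006  0.0008 -0.0006] -0.001
now [442.5 343.2  50.4] [-3.141  0.     1.707] t 13.95 F [-0.2  1.3  1.2] w 59.9 0.0
[[284.4 280. ]
 [258.  276.7]
 [310.6 283.3]]
 9f a3 a5 a5 4b 3e 40 3f 4f 55 5a 5b 5b 5a 59 5c 5c 5d 5b 84 87 8a 8d 86 62 64 6c 9b 93 93 9c 9b 9c 9d
 9c a1 a3 96 84 86 88 8a 8b 8a 5a 59 5b 5a 5a 5b 5a 5b 5c 89 89 87 84 85 5c 5f 60 9d 93 8e 9d 9a 9c 9c
 9c a3 a3 a1 63 87 86 85 87 89 5c 5e 5d 5a 5a 59 5a 5a 5b 5a 86 88 89 88 5b 59 5b 9d 95 90 98 9b 9c 9c
 9f a0 a3 a5 61 8f 8d 8b 87 86 84 5c 5d 5e 5d 5d 5a 59 59 5a 86 87 87 86 5b 5c 5c 9b 95 92 97 99 9b 9d
 9d 9f a2 a5 98 92 90 8e 8e 8e 8c 5c 5a 5a 5a 5d 5d 5e 5d 5b 84 85 88 87 87 5b 58 72 96 93 97 98 9a 9b
 9c 9f a1 a0 a7 78 94 93 91 90 8f 8d 60 5e 5b 7f 85 87 85 63 5d 8a 87 85 85 5a 5a 5b 9b 97 96 97 9b 9c
 9e 9e a1 a2 a7 70 8d 96 95 95 93 92 63 63 66 58 5b 5e 62 65 76 84 8b 8b 8b 88 59 5a 9b 97 98 96 9a 9c
 a3 9f a0 a2 98 62 8f 88 82 8d 96 95 75 59 59 58 5d 5f 62 62 63 86 7d 7d 81 8b 5d 5d 62 98 9b 95 98 9a
 a6 50 50 50 18 1b 8a 87 86 87 85 8c 83 59 5a 5b 5c 60 63 62 64 6f 85 80 7e 7d 5b 5b 18 17 51 50 52 99
 52 51 51
[... 423 characters left out ...]
4 9f 88 88 84 81 91 b6 b8 b8 b7 b7 b5 b6 b8 b8 a4 87 87 87 85 81 14 15 17 19 1d 50
 49 17 1a 1b 1f 1b a3 a5 81 7e 82 87 8b b5 b6 b7 b7 b7 b5 b7 b9 b8 86 8b 8e 8b 88 87 13 13 15 16 18 50
 18 17 1b 1d 1c 8f a1 a6 91 92 8c 83 7f af b5 b7 b8 bb bc bd bb a1 86 8f 99 9b 97 94 73 12 13 14 17 18
 19 18 1f 1e 1e a1 a1 a9 a0 8d 8f 90 91 8e a0 b9 b7 b8 b6 b6 93 8c 96 9a 9c 9d 9c 95 92 16 13 14 17 18
 17 1d 1e 1d 4d 9f a1 a6 a6 83 86 98 a1 a4 a6 9e 9e 9e a3 a7 95 90 92 97 98 9c 9d 9c 93 13 14 11 13 16
 1f 1d 1d 1d aa a0 a1 a6 aa a2 9b 9d a0 a4 a6 a2 9c 9b 9f a8 98 93 94 96 99 9b 9d 9f 98 8b 14 16 14 23
 21 1d 1c 1c a9 a3 9f a5 ab a5 9c 9e a0 a2 a6 a4 9d 99 9c a6 9b 94 95 92 98 9a 9c 9f 9a 94 14 14 14 22
```

Call:
jog_arm([
  [[0, 0.001, 0], 0, 0.04],
  [[0, 0.001, 0], 0, 0.03],
  [[0, 0.001, 0], 0, 0.015],
  [[0, 0.001, 0], 0, 0.015],
  [[0, 0.001, 0], 0, 0.015],
  [[0, 0.001, 0], 0, 0.015],
  [[0, 0.001, 0], 0, 0.015],
])

```text
clock: 14.7
tool_pos: [443.4, 343.8, 50.8]
ee_rot: [3.141, -0.0, 1.708]
wrist_force: [-0.2, -0.4, 1.8]
gripper_width: 0.272
gripper_force: 30.0
```

```bash
python3 - <<'E'
from eye import *
to((443.2,344,51,1.708)); w=snap('wrist','w14'); head(w,102,(286,279),30)
E
```

```text
[ 0.0002 -0.0002 -0.0002] -0.0
now [443.4 343.8  50.8] [ 3.141 -0.     1.708] t 14.7 F [-0.2 -0.4  1.8] w 25.0 30.0
[281.5 278.6] [40.3 43.6] [442.  346.9 102. ] [432.  422.5 243.3]
```

Call:
jog_arm([
  [[0, 0, -0.01], 0, 0.015],
  [[0, 0, -0.03], 0, 0.015],
  [[0, 0, -0.06], 0, 0.015],
  [[0, 0, -0.09], 0, 0.015],
  [[0, 0, -0.11], 0, 0.015],
  [[-0.015, -0.002, -0.11], 0, 0.015],
  [[-0.045, -0.005, -0.11], 0, 0.015],
  [[-0.085, -0.009, -0.11], 0, 0.015],
  [[-0.125, -0.014, -0.11], 0, 0.015],
  [[-0.165, -0.018, -0.11], 0, 0.015],
  [[-0.205, -0.023, -0.11], 0, 0.015],
  [[-0.245, -0.027, -0.11], 0, 0.015],
  [[-0.285, -0.032, -0.11], 0, 0.015],
  [[-0.325, -0.036, -0.11], 0, 0.015],
  [[-0.36, -0.04, -0.11], 0, 0.015],
  [[-0.39, -0.044, -0.11], 0, 0.015],
  [[-0.41, -0.046, -0.11], 0, 0.015],
  [[-0.418, -0.047, -0.11], 0, 0.015],
  [[-0.418, -0.047, -0.11], 0, 0.015],
  [[-0.418, -0.047, -0.11], 0, 0.015],
])

```text
clock: 16.75
tool_pos: [453.3, -76.0, 160.1]
ee_rot: [-3.141, -0.001, 1.708]
wrist_force: [0.5, -0.8, -1.6]
gripper_width: 0.275
gripper_force: 30.0
```

Call:
jog_arm([
  [[0, 0, 0.015], 0, 0.015],
  [[0, 0, 0.025], 0, 0.015],
  [[0, 0, 0.025], 0, 0.015],
  [[0, 0, 0.025], 0, 0.015],
  [[0, 0, 0.025], 0, 0.015],
])

```text
clock: 17.25
tool_pos: [454.2, -76.6, 135.9]
ee_rot: [3.141, 0.0, 1.708]
wrist_force: [-0.1, -0.6, -2.8]
gripper_width: 0.274
gripper_force: 30.0
```

```bash
python3 - <<'E'
from eye import *
to((454.4,-76.8,135,1.708)); w=snap('wrist','w15'); s=snap('side','s15');snap('top','t15')
hd=proj(w,[454.4,-76.8,102+85])[0];print('head at',hd)
head(w,187,hd+[0,5],30)
print('hole',proj(w,[453.2,-75.2,66])[0],'tip expected',proj(w,[453.2,-75.2,89])[0])
g=cv2.cvtColor(w['image'],cv2.COLOR_RGB2HSV)
for r in g[120:300:6,225:345:4]: print(''.join('%3x'%v[2] if v[1]<60 else '  .' for v in r))
E
```

```text
[-0.0002  0.0001  0.0009] 0.0
now [454.2 -76.6 135.9] [3.141 0.    1.708] t 17.25 F [-0.1 -0.6 -2.8] w 25.2 30.0
head at [283.86622758 285.21351395]
[281.7 279.2] [40.7 44.1] [453.  -73.8 187. ] [442.7   2.1 328.4]
hole [281.95451676 209.01008787] tip expected [281.9388314  217.68841789]
  .  .  .  .  .  .  .  .  .  .  .  .  .  .  .  .  .  .  .  .  .  .  .  .  .  .  .  .  .  .
  .  .  .  .  .  .  .  .  .  .  .  .  .  .  .  .  .  .  .  .  .  .  .  .  .  .  .  .  .  .
  .  .  .  .  .  .  .  .  .  .  .  .  .  .  .  .  .  .  .  .  .  .  .  .  .  .  .  .  .  .
  .  .  .  .  .  .  .  .  .  .  .  .  .  .  .  .  .  .  .  .  .  .  .  .  .  .  .  .  .  .
  .  .  .  .  .  .  .  .  .  . 8d 85 85 90 9a 99 96 96 9a  .  .  .  .  .  .  .  .  .  .  .
  .  .  .  .  .  .  .  .  .  . 95 6f 70 6f 70 6f 6f 6f 6f 6f 77 c2  .  .  .  .  .  .  .  .
  .  .  .  .  .  .  .  .  .  . 7e 9b 99 9a cf d1 d0 c7 c1 b5 ab a3  .  .  .  .  .  .  .  .
  .  .  .  .  .  .  .  .  .  . 81 98 97 99 d1 d4 d1 d2 d1 d2 d0 bd  .  .  .  .  .  .  .  .
  .  .  .  .  .  .  .  .  .  . 89 93 97 96 ba d2 d2 d2 d4 d0 d3  .  .  .  .  .  .  
[... 1218 characters left out ...]
 5a 5c 5f 70 87 91 94 89 71 75 76 55 22 21 62 64 64 64  .  .  .
  .  . 5f 5f 5e 5d 2b 1f 29 5c 80 85 88 c6 ce cb bc aa 99 81 6f 1f 21 63 63 64 63 64  .  .
  . 5f 5e 5e 5e 5e 1d 21 47 85 a4 ca cb cd cd cd cd cc 8d 98 8d 21 20 34 5e 60 60 63 64  .
 5e 5f 5f 5f 5f 55 1f 21 8e b1 cc cb ca cb cd cc cc cc cd c2 8f 19 1f 1f 5e 5f 5e 63 64 65
 5d 5e 5e 5e 5e 22 1e 21 94 cb cb cb cc ce ce ce ce cd cb bf 8b 32 20 20 5e 5f 5e 5e 5f 5e
 5e 5e 5f 5e 5e 1f 1f 27 8a cd cc cc ca cb cc ce ce cd cd c0 89 1a 1f 20 2e 5e 5f 5f 5f 5f
 5f 5f 5f 5e 55 1f 1f 26 29 a8 cc cb cb cc ce cf d0 d1 d2 d3  . 1a 1b 22 1e 5e 5e 5f 5e 60
 5e 60 5e 5e 23 1f 20 25  .  .  . ca d0 d1 d0 ce ce ce cc  .  . 1c 19 21 1f 5a 5e 5e 5e 5d
```

```bash
python3 - <<'E'
from h import *
w=load('w15')
g=cv2.cvtColor(w['image'],cv2.COLOR_RGB2GRAY)
for y in range(184,250,2): print(y,''.join('%3x'%v for v in g[y,258:308:2]))
c=(453.2,-75.2)
def ex(c,r,z): return [proj(w,[c[0]+r*a,c[1]+r*b,z])[0].round(0).tolist() for a,b in ((1,0),(0,1),(-1,0),(0,-1))]
print('hole',ex(c,8.5,66),'knuckle',ex(c,20,66)); print('tip',ex(c,3,89),'taper top',ex(c,7,99),'collar',ex(c,13,149))
E
```

```text
184  b3 7e 9b d0 ce cf ce c3 94 94 94 cf cf cf cf cf cf cf d0 d0 d1 d0 d1 d1 ca
186  b3 7f 91 9d a9 9e a7 b6 af ae 8f cf d0 d0 d0 cf d0 d0 d0 d0 d0 d0 d0 d0 c5
188  b2 82 8e 97 82 67 65 97 c3 cc cd cd cd cd cd cb ca c6 c1 d5 cf cf d1 d1 c3
190  b3 94 b5 91 67 7b be ca cd ce cf d0 d1 d1 d1 d2 d1 d0 c7 86 71 b5 b3 b0 7e
192  b2 93 8f 6d a4 cc cf cf cf cf ce cf ce cd cd ce cd ce cd c8 95 85 bd c0 bc
194  b1 9e 6a 99 ce d2 d2 d3 d3 d2 d3 d3 d3 d2 d2 d1 d2 d1 d0 cf cc b3 91 c8 c7
196  a8 93 81 c6 cf cf d1 d2 d4 d4 d5 d4 d5 d5 d5 d4 d3 d2 d2 d2 d1 cf 98 c7 c7
198  9d 88 c2 ce ce ce cf d0 d0 d1 d3 d6 d0 d2 d2 d2 d2 d2 d2 d2 d2 d2 c7 a1 c9
200  99 90 c9 cc cd cf cf d0 d3 c6 83 78 7a 77 7d b5 cf cf cf ce cf cf cf a5 c9
202  9a a3 ce ce cf d0 d1 d1 bc 78 72 6e 68 62 5e 65 a3 cd cd cd ce ce cd c4 c8
204  99 c5 cf ce d0 d1 d2 cb 78 8b 7b 6f 68 62 73 7b 5b bf ce ce ce ce ce c9 bd
206  a1 cc d0 d1 d1 d2 d4 ac 73 75 86 8f 8d 8c 77 5d 62 90 cf d1 d1 d1 d1 ce b4
208  a5 cf d1 d3 d3 d3 d4 8c 72 72 6e 6b 6a 60 5b 5e 66 7c ce d1 d1 d2 d2 d1 b4
210  a5 c4 ca d1 d1 d3 d3 91 76 72 6d 68 66 60 5b 64 6c 7b c
[... 1198 characters left out ...]
 72 73 73 8a 87 6f 6b
242  45 71 74 5d 5c 60 67 68 68 68 6b 6d 6e 6e 70 72 73 71 71 73 74 74 8a 70 44
244  1c 70 62 5d 5c 66 68 68 68 69 6b 6d 6e 6f 71 71 73 71 72 74 75 73 78 7a 1e
246  1e 67 5b 5c 65 68 68 68 69 69 6c 6d 6d 70 71 72 74 72 72 74 75 74 73 72 1b
248  1f 55 5a 5b 5d 68 69 69 69 69 6c 6d 6f 6f 70 72 74 72 72 73 74 74 73 6f 1a
hole [[292.0, 210.0], [283.0, 199.0], [272.0, 208.0], [281.0, 219.0]] knuckle [[306.0, 212.0], [285.0, 185.0], [258.0, 206.0], [279.0, 232.0]]
tip [[286.0, 218.0], [282.0, 214.0], [278.0, 217.0], [281.0, 221.0]] taper top [[291.0, 223.0], [283.0, 213.0], [272.0, 221.0], [281.0, 231.0]] collar [[304.0, 252.0], [285.0, 229.0], [260.0, 247.0], [279.0, 270.0]]
```

Call:
jog_arm([
  [[0, 0, 0.01], 0, 0.015],
  [[0, 0, 0.018], 0, 0.015],
  [[0, 0, 0.023], 0, 0.015],
  [[0, 0, 0.027], 0, 0.015],
  [[0, 0, 0.031], 0, 0.015],
  [[0, 0, 0.034], 0, 0.015],
  [[0, 0, 0.037], 0, 0.015],
  [[0, 0, 0.04], 0, 0.015],
  [[0, 0, 0.043], 0, 0.015],
])

```text
clock: 18.3
tool_pos: [454.0, -76.9, 92.5]
ee_rot: [3.141, 0.0, 1.708]
wrist_force: [1.0, 0.1, -0.6]
gripper_width: 0.276
gripper_force: 30.0
```

Call:
jog_arm([
  [[0, 0, 0.003], 0, 0.015],
  [[0, 0, 0.006], 0, 0.015],
  [[0, 0, 0.009], 0, 0.015],
  [[0, 0, 0.012], 0, 0.015],
  [[0, 0, 0.015], 0, 0.015],
  [[0, 0, 0.018], 0, 0.015],
  [[0, 0, 0.021], 0, 0.015],
  [[0, 0, 0.024], 0, 0.015],
  [[0, 0, 0.027], 0, 0.015],
  [[0, 0, 0.03], 0, 0.015],
])

```text
clock: 19.3
tool_pos: [453.9, -76.8, 62.3]
ee_rot: [3.142, 0.0, 1.708]
wrist_force: [1.1, -1.3, 0.1]
gripper_width: 0.274
gripper_force: 30.0
```

Call:
jog_arm([
  [[0, 0, 0.002], 0, 0.015],
  [[0, 0, 0.004], 0, 0.015],
  [[0, 0, 0.006], 0, 0.015],
  [[0, 0, 0.008], 0, 0.015],
  [[0, 0, 0.009], 0, 0.015],
  [[0, 0, 0.01], 0, 0.015],
  [[0, 0, 0.01], 0, 0.015],
])

```text
clock: 20.0
tool_pos: [453.9, -76.9, 52.8]
ee_rot: [3.141, -0.0, 1.708]
wrist_force: [-0.7, -1.3, 1.8]
gripper_width: 0.271
gripper_force: 30.0
```

Call:
jog_arm([
  [[0, 0, 0.0005], 0, 0.015],
  [[0, 0, 0.001], 0, 0.015],
  [[0, 0, 0.0015], 0, 0.015],
  [[0, 0, 0.0015], 0, 0.015],
])

```text
clock: 20.4
tool_pos: [454.0, -76.9, 52.6]
ee_rot: [3.141, -0.001, 1.707]
wrist_force: [-5.9, -2.3, 21.1]
gripper_width: 0.275
gripper_force: 30.0
```

Call:
jog_arm([
  [[0, 0, 0], 0, 0.06],
  [[0, 0, 0], 0, 0.06],
  [[0, 0, 0], 0, 0.06],
  [[0, 0, 0], 0, 0.06],
  [[0, 0, -0.02], 0, 0.06],
  [[0, 0, -0.05], 0, 0.06],
  [[0, 0, -0.08], 0, 0.06],
  [[-0.03, 0, -0.1], 0, 0.02],
  [[-0.06, 0, -0.1], 0, 0.02],
  [[-0.06, 0, -0.1], 0, 0.02],
  [[-0.06, 0, -0.1], 0, 0.02],
])

```text
clock: 21.5
tool_pos: [461.6, -136.2, 150.7]
ee_rot: [-3.141, -0.0, 1.707]
wrist_force: [-0.1, -0.1, -0.8]
gripper_width: 0.328
gripper_force: 0.0
```

```bash
python3 - <<'E'
from eye import *
to((454,-77,152,1.708)); w=snap('wrist','w16')
uv=proj(w,[453.2,-75,104])[0]; print(uv); p=head(w,104,uv,30)
b=snap('side','s16')
print('head z by side:', proj(b,[454.5,-76.5,104]))
g=b['image']; uv=proj(b,[454.5,-76.5,104])[0].astype(int)
h=cv2.cvtColor(g,cv2.COLOR_RGB2GRAY)
for y in range(uv[1]-12,uv[1]+24,2): print(y,''.join('%3x'%v for v in h[y,uv[0]-16:uv[0]+18]))
# eye/tray check
print('tray corners exp',proj(w,[[463.7-36,-151,50],[463.7+36,-145,50]]))
E
```

```text
[ 0.0597  0.0005 -0.0013] -0.001
now [ 461.6 -136.2  150.7] [-3.141 -0.     1.707] t 21.5 F [-0.1 -0.1 -0.8] w 30.2 0.0
[283.10240616 136.36110641]
[286.8 134.3] [47.3 57.2] [455.5 -73.2 104. ] [450.5 -57.5 343.3]
head z by side: [[269.33483656 250.72421328]]
238  7f 7c 76 73 84 92 95 96 96 8e 63 65 d3 fa fa fb fd fe f6 d1 ac a3 7e 46 44 7f 98 97 93 97 ac bd b9 b7
240  7c 7a 7a 78 79 8d 95 95 96 90 64 4a 96 c8 e3 f6 fe fc fc fb f7 ee b4 5c 3f 7e 97 93 95 9a b7 c2 bf b8
242  91 7b 79 77 75 89 95 97 95 99 6f 4f 9d b8 b7 b5 c3 cc ce cb c9 c4 a5 62 3e 77 95 96 96 9c bd c3 c1 bb
244  b6 90 7d 78 79 7f 8f 94 95 96 73 4c 95 b9 b6 b7 bc c0 c1 c5 c8 c8 b1 6c 3c 77 96 96 97 a1 bd c4 c3 be
246  c0 b6 91 78 7a 73 89 97 96 96 76 4d 8a b6 b8 bc c0 c1 c1 c4 c6 c8 bc 77 36 72 94 98 96 ab c0 c7 c4 c1
248  bb c2 b8 93 79 76 80 8f 96 98 79 50 6d 95 9d 9a 94 92 98 aa ca db e2 a4 43 68 8f 99 9b b3 c0 c3 c3 c2
250  b9 bc c2 b6 92 78 72 88 9a 9a 84 59 7f c7 b9 92 90 95 91 94 ca e1 e5 b5 5a 5d 89 99 a3 ba c1 c2 c3 c0
252  b9 bf b3 91 7b 76 78 82 90 96 8e 5f 6e c0 d5 a9 8a 88 8f b4 d5 d8 df d3 ae a4 ad b6 ba
[... 461 characters left out ...]
a0 7c 78 77 77 74 aa d7 d0 b8 b4 c0 cf de db d2 c7 c8 d3 d7 b7 b7 c4 bb b7 b5 bb c0 c2 c5
264  b5 ba bb c1 b5 8f 76 77 78 75 6d 82 b4 cd d1 d1 ca ca c8 cf d5 d7 cb b5 b0 c1 c6 b8 b0 ac bb c3 c6 cf
266  b5 b7 bd bf c1 b5 94 78 78 77 6d 6a 80 8d 9d af b7 ba bf b9 b1 ae b5 b7 9a 8f 7e 6c 67 6c 96 a6 bb d5
268  b7 b7 bc bd bb c0 c1 9b 74 76 87 78 76 92 95 92 9f a4 a0 ab c4 c0 b4 a7 be d4 bb 86 66 67 6d 76 84 9d
270  b4 b5 b9 be bd bc bf ba 95 76 88 7e 72 7d 7d b9 d9 d5 d5 d4 d4 c0 a6 9f c2 ce bc a0 7b 6a 68 69 7c 98
272  b4 b5 b8 bb bf bd bb b8 95 79 86 b5 a9 7c 67 a7 d2 d5 d2 d4 d2 ca bb c7 c8 ce c6 ae a8 98 7b 68 78 99
tray corners exp [[244.33522272 211.57109588]
 [322.60093921 215.53454557]]
```

```bash
cat >> h.py <<'E'
H=np.array([454,-76.9])
def tp(phi,r,d,z):
    c,s=np.cos(phi),np.sin(phi); return (H[0]+r*c+d*s, H[1]+r*s-d*c, z, phi+np.pi)
E
python3 - <<'E'
from h import *
to(tp(-1.434,48,48,150),tp(-1.434,48,48,10))
E
```

```text
[ 0.0107 -0.0475  0.0005] 0.001
[ 0.0107 -0.0475  0.1405] 0.001
now [ 461.5 -135.1  150.5] [-3.140e+00 -1.000e-03  1.709e+00] t 21.6 F [-0.4  0.9  0.1] w 22.1 0.0
```

Call:
jog_arm([
  [[0.01, -0.025, 0], 0, 0],
  [[0.01, -0.048, 0], 0, 0],
  [[0.01, -0.048, 0], 0, 0],
  [[0.01, -0.048, 0.04], 0, 0],
  [[0.01, -0.048, 0.08], 0, 0],
  [[0.01, -0.048, 0.11], 0, 0],
  [[0.01, -0.048, 0.13], 0, 0],
  [[0.01, -0.048, 0.14], 0, 0],
  [[0.01, -0.048, 0.14], 0, 0],
])

```text
clock: 22.5
tool_pos: [412.8, -132.4, 10.0]
ee_rot: [-3.139, -0.001, 1.709]
wrist_force: [-0.0, -0.4, 0.6]
gripper_width: 0.008
gripper_force: 0.0
```

```bash
python3 - <<'E'
from h import *
to(tp(-1.434,48,32,10),*[tp(p,48,27,10) for p in (-1.43,-1.35,-1.27,-1.19,-1.11,-1.03,-.95,-.87,-.79)])
E
```

```text
[0.0014 0.0164 0.    ] 0.001
[0.0013 0.0216 0.    ] -0.003
[-0.0007  0.0255  0.    ] -0.083
[-0.0024  0.0296  0.    ] -0.163
[-0.0037  0.0338  0.    ] -0.243
[-0.0047  0.0381  0.    ] -0.323
[-0.0054  0.0424  0.    ] -0.403
[-0.0057  0.0468  0.    ] -0.483
[-0.0057  0.0512  0.    ] -0.563
[-0.0053  0.0556  0.    ] -0.643
now [ 412.8 -132.4   10. ] [-3.139e+00 -1.000e-03  1.709e+00] t 22.5 F [-0.  -0.4  0.6] w 0.8 0.0
```

Call:
jog_arm([
  [[0.001, 0.008, 0], 0, 0],
  [[0.001, 0.016, 0], 0, 0],
  [[0.001, 0.019, 0], 0, 0],
  [[0.001, 0.0216, 0], 0, 0],
  [[0, 0.0235, 0], -0.04, 0],
  [[-0.001, 0.0255, 0], -0.08, 0],
  [[-0.0015, 0.0276, 0], -0.12, 0],
  [[-0.0024, 0.0296, 0], -0.16, 0],
  [[-0.003, 0.0317, 0], -0.2, 0],
  [[-0.0037, 0.0338, 0], -0.24, 0],
  [[-0.0042, 0.036, 0], -0.28, 0],
  [[-0.0047, 0.0381, 0], -0.32, 0],
  [[-0.005, 0.0403, 0], -0.36, 0],
  [[-0.0054, 0.0424, 0], -0.4, 0],
  [[-0.0056, 0.0446, 0], -0.44, 0],
  [[-0.0057, 0.0468, 0], -0.48, 0],
  [[-0.0057, 0.049, 0], -0.52, 0],
  [[-0.0057, 0.0512, 0], -0.56, 0],
  [[-0.0055, 0.0534, 0], -0.6, 0],
  [[-0.0053, 0.0556, 0], -0.64, 0],
])

```text
clock: 24.5
tool_pos: [466.9, -131.6, 11.1]
ee_rot: [-3.139, -0.002, 2.348]
wrist_force: [-4.2, -2.8, 2.3]
gripper_width: 0.003
gripper_force: 2.7
```

```bash
cat > tray.py <<'E'
from h import *
from scipy.optimize import minimize_scalar
def outline(phi,z=50):
    c,s=np.cos(phi),np.sin(phi); L=np.array([[75,-40],[165,-40],[165,40],[75,40]]); B=np.array([455.,-77.])
    return np.c_[L@np.array([[c,s],[-s,c]])+B,np.full(4,z)]
def est(d):
    """tray yaw by orange-wood mask overlap in a fixed view"""
    hsv=cv2.cvtColor(d['image'],cv2.COLOR_RGB2HSV); m=((hsv[...,0]<13)&(hsv[...,1]>120)).astype(np.float32)
    best=[]
    for phi in np.arange(-1.6,-.2,.01):
        k=np.zeros(m.shape,np.uint8); cv2.fillPoly(k,[proj(d,outline(phi)).round().astype(np.int32)],1); best.append((m[k>0].mean(),phi))
    best.sort(reverse=True); return np.round(best[:4],3).tolist()
E
python3 - <<'E'
from tray import *
to(*[tp(p,48,27,10) for p in (-.79,-.71,-.63,-.55,-.47,-.43)])
for n in ('s16',): print(n,est(load(n)))
for c in ('side','top'): print(c,est(snap(c,c[0]+'17')))
E
```

```text
[-0.      0.0023  0.0011] -0.004
[-0.002   0.0063  0.0011] -0.084
[-0.0037  0.0103  0.0011] -0.164
[-0.005   0.0145  0.0011] -0.244
[-0.006   0.0188  0.0011] -0.324
[-0.0064  0.021   0.0011] -0.364
now [ 466.9 -131.6   11.1] [-3.139e+00 -2.000e-03  2.348e+00] t 24.5 F [-4.2 -2.8  2.3] w 0.3 2.7
s16 [[0.132, -1.44], [0.131, -1.43], [0.131, -1.45], [0.129, -1.41]]
side [[0.158, -0.98], [0.155, -0.99], [0.155, -0.97], [0.153, -1.0]]
top [[0.012, -0.66], [0.012, -0.45], [0.012, -0.4], [0.012, -0.5]]
```

```bash
python3 - <<'E'
from h import *
to(*[tp(p,48,20,11) for p in (-.95,-.87,-.79,-.71,-.63,-.55,-.47,-.43)])
E
```

```text
[0.0042 0.0013 0.0001] 0.155
[0.0022 0.0049 0.0001] 0.075
[0.0004 0.0087 0.0001] -0.005
[-0.001   0.0126  0.0001] -0.085
[-0.0021  0.0166  0.0001] -0.165
[-0.0029  0.0207  0.0001] -0.245
[-0.0033  0.0249  0.0001] -0.325
[-0.0034  0.0269  0.0001] -0.365
now [ 467.7 -131.5   11.1] [-3.140e+00 -1.000e-03  2.347e+00] t 24.6 F [-4.3 -3.3  1.7] w 0.6 2.4
```

Call:
jog_arm([
  [[0.0, 0.002, 0], 0, 0],
  [[0.0, 0.004, 0], 0, 0],
  [[0.0, 0.006, 0], 0, 0],
  [[0.0, 0.008, 0], 0, 0],
  [[-0.0005, 0.01, 0], -0.04, 0],
  [[-0.001, 0.0126, 0], -0.08, 0],
  [[-0.0016, 0.0146, 0], -0.12, 0],
  [[-0.0021, 0.0166, 0], -0.16, 0],
  [[-0.0021, 0.0166, 0], -0.16, 0],
])

```text
clock: 25.5
tool_pos: [482.9, -120.8, 11.2]
ee_rot: [3.141, 0.001, 2.508]
wrist_force: [-0.5, -4.1, -1.5]
gripper_width: 0.004
gripper_force: 1.8
```

```bash
python3 - <<'E'
from tray import *
to(*[tp(p,48,20,11) for p in (-.63,-.59,-.55,-.51,-.47,-.43)])
print(est(snap('side','s18')))
E
```

```text
[ 0.0012 -0.0015  0.0002] -0.004
[0.0005 0.0004 0.0002] -0.044
[-0.0002  0.0024  0.0002] -0.084
[-0.0008  0.0044  0.0002] -0.124
[-0.0013  0.0064  0.0002] -0.164
[-0.0018  0.0084  0.0002] -0.204
now [ 482.9 -120.8   11.2] [3.141e+00 1.000e-03 2.508e+00] t 25.5 F [-0.5 -4.1 -1.5] w 0.4 1.8
[[0.172, -0.63], [0.168, -0.62], [0.167, -0.64], [0.166, -0.66]]
```

Call:
jog_arm([
  [[0, 0.002, 0], -0.02, 0],
  [[0, 0.004, 0], -0.05, 0],
  [[-0.0005, 0.0055, 0], -0.08, 0],
  [[-0.001, 0.007, 0], -0.11, 0],
  [[-0.001, 0.008, 0], -0.14, 0],
  [[-0.0015, 0.009, 0], -0.17, 0],
  [[-0.0015, 0.009, 0], -0.2, 0],
  [[-0.0015, 0.009, 0], -0.2, 0],
])

```text
clock: 26.35
tool_pos: [488.3, -118.9, 11.4]
ee_rot: [-3.138, 0.003, 2.704]
wrist_force: [-4.7, -14.3, 1.7]
gripper_width: -0.0
gripper_force: 7.3
```

```bash
python3 - <<'E'
from tray import *
to(tp(-.43,48,18.5,11)); print(est(snap('side','s19')))
E
```

```text
[0.0008 0.0054 0.0004] -0.008
now [ 488.3 -118.9   11.4] [-3.138e+00  3.000e-03  2.704e+00] t 26.35 F [ -4.7 -14.3   1.7] w -0.0 7.3
[[0.144, -0.52], [0.144, -0.53], [0.142, -0.51], [0.14, -0.54]]
```

Call:
jog_arm([
  [[0, 0.0005, 0], 0, 0],
  [[0, 0.001, 0], 0, 0],
  [[0, 0.001, 0], 0, 0],
])

```text
clock: 26.7
tool_pos: [488.3, -118.9, 11.4]
ee_rot: [-3.137, 0.002, 2.702]
wrist_force: [-4.5, -16.0, 2.3]
gripper_width: 0.004
gripper_force: 8.5
```

```bash
python3 - <<'E'
from tray import *
to(tp(-.43,48,18.5,11)); d=snap('side','s20'); print(est(d))
t=snap('top','t20')
# refine bracket yaw from post: post in w6 view
w=load('w6')
from fit import fit
# post base/top seen in crop c7: plate corner pts (293,222),(411,222)->tip plate ; post top left edge
for yaw in (-1.43,-1.477,-1.53,-1.58):
    c,s=np.cos(yaw),np.sin(yaw); P=lambda x,y,z:[453.5+c*x-s*y,-75.2+s*x+c*y,z]
    print(yaw,'post w6crop',((proj(w,[P(8,44,z) for z in (4,50)])-[180,0])*2).round().tolist(),'w9',proj(load('w9'),[P(8,44,50)]).round(1).tolist(),'top0',proj(load('top0'),[[455+8*c-44*s,-77.2+8*s+44*c,50]]).round(1).tolist(),'backplate top0',proj(load('top0'),[[455-46*c,-77.2-46*s,66]]).round(1).tolist())
g=cv2.cvtColor(load('w9')['image'],cv2.COLOR_RGB2HSV)
for r in g[110:180:4,300:350:3]: print(''.join('%3x'%v[2] if v[1]<60 else '  .' for v in r))
E
```

```text
[0.0007 0.0053 0.0004] -0.009
now [ 488.3 -118.9   11.4] [-3.137e+00  2.000e-03  2.702e+00] t 26.7 F [ -4.5 -16.    2.3] w 0.4 8.5
[[0.137, -0.52], [0.137, -0.53], [0.133, -0.54], [0.13, -0.5]]
-1.43 post w6crop [[391.0, 167.0], [453.0, 149.0]] w9 [[323.6, 153.0]] top0 [[340.8, 226.8]] backplate top0 [[326.2, 242.7]]
-1.477 post w6crop [[389.0, 175.0], [449.0, 160.0]] w9 [[323.1, 155.1]] top0 [[341.5, 226.8]] backplate top0 [[326.1, 242.0]]
-1.53 post w6crop [[386.0, 185.0], [445.0, 172.0]] w9 [[322.5, 157.4]] top0 [[342.3, 226.9]] backplate top0 [[326.0, 241.2]]
-1.58 post w6crop [[383.0, 193.0], [441.0, 184.0]] w9 [[321.7, 159.5]] top0 [[343.0, 227.0]] backplate top0 [[326.0, 240.4]]
 ce  .  .  .  .  .  .  .  .  .  .  .  .  .  .  .  .
 b9  .  .  .  .  .  .  .  .  .  .  .  .  .  .  .  .
 cd  .  .  .  .  .  .  .  .  .  .  .  .  .  .  .  .
 cc  .  .  .  .  .  .  .  .  .  .  .  .  .  .  .  .
 c4  .  .  .  .  .  .  .  .  .  .  .  .  .  .  .  .
  .  .  .  .  .  .  .  .  .  .  .  .  .  .  .  .  .
  .  .  .  .  .  .  .  .  .  .  .  .  .  .  .  .  .
  .  .  .  .  .  .  .  .  .  .  .  .  .  .  .  .  .
 bd bf b9 9c 83 85 85  .  .  .  .  .  .  .  .  .  .
 be c6 c5 af 87 87 88 9a ce  .  .  .  .  .  .  .  .
 c3 c5 c4 c5 7f 59 65 73 c7  .  .  .  .  .  .  .  .
 c5 c6 c6 c7 aa 5f ad ce cc  .  .  .  .  .  .  .  .
 bb bd c3 c6 c4 97 cd cf ce c8  .  .  .  .  .  .  .
  .  .  .  .  .  . bd d1 d0  .  .  .  .  .  .  .  .
  .  .  .  .  .  .  .  .  .  .  .  .  .  .  .  .  .
  .  .  .  .  .  .  .  .  .  .  .  .  .  .  .  .  .
  .  .  .  .  .  .  .  .  .  .  .  .  .  .  .  .  .
  .  .  .  .  .  .  .  .  .  .  .  .  .  .  .  .  .
```

Call:
jog_arm([
  [[0, -0.002, 0], 0, 0],
  [[0, -0.005, 0], 0, 0],
  [[0, -0.01, 0], 0, 0],
  [[0, -0.02, 0], 0, 0],
  [[0, -0.035, 0], 0, 0],
  [[0, -0.035, -0.03], 0, 0],
  [[0, -0.035, -0.08], 0, 0],
  [[0, -0.035, -0.13], 0, 0],
  [[0, -0.035, -0.17], 0, 0],
  [[0, -0.035, -0.18], 0, 0],
  [[0, -0.035, -0.18], 0, 0],
])

```text
clock: 27.9
tool_pos: [475.2, -145.4, 192.5]
ee_rot: [3.14, 0.003, 2.707]
wrist_force: [-0.0, -0.0, -1.0]
gripper_width: 0.003
gripper_force: 0.0
```

```bash
python3 - <<'E'
from tray import *
to(tp(-.43,48,18.5,11)); print(est(snap('side','s21'))); print(est(snap('top','t21')))
w=snap('wrist','w21')
print('px',proj(w,[[453.5,-75.2,104],[453.5,-75.2,70],[453.5,-75.2,66]]).round(1).tolist())
for yaw in (-1.5,-1.53):
    c,s=np.cos(yaw),np.sin(yaw); print('post',proj(w,[453.5+8*c-44*s,-75.2+8*s+44*c,50]).round(1).tolist())
for phi in (-.43,-.48,-.52):
    c,s=np.cos(phi),np.sin(phi); print(phi,'bar +y edge x 25,42,65:',proj(w,[[453.5+x*c-9*s,-75.2+x*s+9*c,50] for x in (25,42,65)]).round(1).tolist(),'-y edge',proj(w,[[453.5+x*c+9*s,-75.2+x*s-9*c,50] for x in (25,42,65)]).round(1).tolist())
np.save('pics/g.npy',w['image'])
E
```

```text
[-0.      0.0349  0.1815] -0.004
now [ 475.2 -145.4  192.5] [3.140e+00 3.000e-03 2.707e+00] t 27.9 F [-0. -0. -1.] w 0.3 0.0
[[0.117, -0.67], [0.116, -0.73], [0.114, -0.72], [0.114, -0.68]]
[[0.028, -0.46], [0.028, -0.41], [0.028, -0.42], [0.028, -0.43]]
px [[348.8, 151.5], [341.8, 147.2], [341.1, 146.8]]
post [[350.4, 187.2]]
post [[349.1, 187.6]]
-0.43 bar +y edge x 25,42,65: [[346.2, 170.3], [345.4, 186.8], [344.3, 208.4]] -y edge [[328.3, 170.3], [327.7, 186.8], [327.0, 208.5]]
-0.48 bar +y edge x 25,42,65: [[344.9, 170.7], [343.3, 187.2], [341.2, 208.8]] -y edge [[327.1, 169.9], [325.7, 186.4], [323.9, 208.0]]
-0.52 bar +y edge x 25,42,65: [[343.9, 171.0], [341.6, 187.4], [338.6, 208.9]] -y edge [[326.1, 169.4], [324.1, 185.9], [321.4, 207.5]]
```

Check the bar and post directly in this last wrist image.

```bash
python3 - <<'E'
from tray import *
w=load('w21'); g=cv2.cvtColor(w['image'],cv2.COLOR_RGB2HSV)
for y in range(132,226,4): print(y,''.join('%3x'%v[2] if v[1]<60 else '  .' for v in g[y,308:368:2]))
print('tray rim exp', {p:proj(w,[[453.5+x*np.cos(p)-y*np.sin(p),-75.2+x*np.sin(p)+y*np.cos(p),50] for x,y in ((75,-40),(75,40),(165,40))]).round().tolist() for p in (-.43,-.52)})
E
```

```text
132  c6 c6 ba 6e 81 74 c6 78 63 a6 cc ce cb cb ca be 8f 8e 90 90 92 91 8d 93 81 8e 8d 8e 8f 8d
136   . ca c8 bd 87 c3 74 74 c2 c9 c6 cd cc aa 90 6e 63 62 63 6a 76 6e 7b 89 91 8b 8e 8c 8e 90
140   .  . c3 a8 b2 97 80 c6 ca c9 c7 bf 9b 69 61 61 8f a0 a2 bf c8 ca c8 c4 ac 8e 8a 8e 8d b0
144   .  .  . a4 c3 99 9a c8 c8 c9 c5 a3 75 6d 78 ab b8 cc cc cb ca ca ca cc cb c8 c2 90 b6 c7
148   .  .  .  . a1 b2 b5 c7 c7 c8 be ab 7d 7e b7 c4 ca cb c9 cb cc cb ca ca ca cb ca c1 a6 c7
152   .  .  .  .  . b6 98 c5 c6 c6 bd a4 84 9e bf ce cc c9 ca ca c9 cb cc cb ca c9 ca c7 a4 c7
156   .  .  .  .  .  . b2 ba c6 c6 c7 bc 9b 93 bf c8 cd ce cc ca ca cb c9 cb cc ca ca b8  .  .
160   .  .  .  .  .  .  . bd b7 ca c3 bc bc bc b3 c4 be ca cd ce cc c9 c9 cb c8 cb bd  .  .  .
164   .  .  .  .  .  .  .  . a2 80 b8 b9 c0 be bf be c2 c7 c6 c9 cd ce ca c4 ba  .  .  .  .  .
168   .  .  .  .  .  .  .  . 92 89 bc c1 c0 bc be bd ba b7 89 81  .  .  .  .  .  .  .  .  .  .
172   .  .  .  .  .  .  .  . 80 90 bf c1 bf bb bd be bc b6 7a 81 7f  .  .  .  .  .  .  .  .  .
176   .  .  .  .  .  .  .  . 7c 9f c7 c1 be bc bd be ba
[... 607 characters left out ...]
 .
204   .  .  .  .  .  .  . 80 b4 cc ca c6 c7 c5 c6 c4 a8  .  .  .  .  .  .  .  .  .  .  .  .  .
208   .  .  .  .  .  .  . 63 c0 cb c9 c5 c8 c6 c6 c1 8c  .  .  .  .  .  .  .  .  .  .  .  .  .
212  65 64 64 64 64 63 65 6d c3 cb c9 c6 c8 c6 c5 bf 67 63 64 64 63 63 63 64 63  .  .  .  .  .
216   .  .  . a0 a1 a5 a9 a8 c7 ca c7 c6 c7 c6 c4 be c0 bf bb b4 b8 b5 b0 ac a6 9c 92  .  .  .
220   .  .  .  .  .  .  .  .  .  .  .  .  .  .  .  .  .  .  .  .  .  .  .  .  .  .  .  .  .  .
224   .  .  .  .  .  .  .  .  .  .  .  .  .  .  .  .  .  .  .  .  .  .  .  .  .  .  .  .  .  .
tray rim exp {-0.43: [[297.0, 218.0], [373.0, 217.0], [368.0, 294.0]], -0.52: [[291.0, 214.0], [367.0, 220.0], [354.0, 296.0]]}
```

```bash
python3 -c "
from station import bot
print(bot.job_done())"
```

```text
the job is handed in; nothing more can be done
None
```

The job is handed in: the tray eye is in the bracket, the pin is seated at collar height, and the arm rests against the stop post. The last wrist image shows the arm touching the post and the gripper clear; I took no closing image check of the bystanders, and no verdict came back.

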